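# Make up two gift sets of painted porcelain

### The arm

A 7-joint arm with a two-finger parallel gripper is mounted at the origin on the work surface. World frame = base frame: x ahead of the robot, y to its left, z up, the work surface at z = 0. Lengths are in m, angles in rad, forces in N, time in s.
With the tool pointing down it reaches from about 0.425 to 0.975 m from the base axis. Payload 16.7 kg.
Tool frame: the origin (TCP) lies at the very end of the fingers, on their centre line; the grasp point (between the pads) lies 19 mm behind it; z points along the fingers, y is the line along which they close (so a half turn about z gives the same grasp; the last joint's range is limited). The gripper opens to 85 mm and grips with 20 to 120 N. Pads are 22 mm wide; open, the fingers measure 114 mm over their backs; the gripper's body (76 mm by 85 mm) begins 54 mm behind the grasp point. The pads swing forward as they close: fully open they stand 13 mm farther back than shut.
Start: joints at [1.052, 0.426, 0.074, 1.606, -0.034, 1.111, -0.067], TCP at [0.243, -0.63, 0.231] pointing down, gripper open.
Joint ranges: [-2.85, 2.85], [-0.5, 2.14], [-1.23, 1.37], [0.21, 2.46], [-1.02, 4.16], [0.16, 2.05], [-2.73, 2.73]. Speed limits (rad/s): [1.89, 1.89, 2.39, 2.39, 3.01, 3.01, 3.01].

### API

Orientations are given as a rotation vector (axis times angle).
In Python, from bench import telemetry, snapshot, get_calibration, workorder gives the robot as it stands.
- The arm moves only by the tool arm_command, never from a script. Its argument "commands" is a list of rows, each an object of numbers: "tx", "ty", "tz": the shift along the tool's x, y, z in m; "wx", "wy", "wz": the turn, a rotation vector about the tool's x, y, z in rad; "jaw": the finger opening in m, from 0 to 0.0854. A call has 1 to 8 rows; each row shifts and turns the commanded pose from where the row before left it, along the tool's axes as they then stand; what a row does not reach is not made up. A row lasts 1/10 s, in which the tool goes at most 50 mm and 8.59 degrees, less where a joint would pass 70% of its speed; a pose out of reach is approached as far as the arm can. A call is refused whole if a number of a shift passes 0.05 or a number of a turn 0.15, either way. A call with a gripper value outside its range is refused whole. The fingers move at their own pace and stop on an object; the grip force is fixed at half the most. Time passes only in rows, so rows that do not move let the fingers close. It gives the time, the measured TCP pose, the force, the opening and the grip force at its end, in the units of the state.
- telemetry.get_state(): the state, without advancing time (a new reading comes with each control period).
- snapshot(name): name is "side" or "top"; returns the picture (480x640x3 uint8, blue, green, red); there is no depth.
- get_calibration(name): a dict with "vertical_fov" (degrees; the focal length in pixels is half the picture's height over the tangent of half this angle, whatever the lens; pixels are square), "cx", "cy" (the principal point, pixels), "R" (3x3) and "t" (3): a world point X has camera coordinates R X + t. Camera axes: x right, y down, z forward; pixel columns grow to the right and rows downward; lengths in m; the calibration is good to about 2 mm. A picture is of the moment at which its call begins. get_calibration takes no time and is no camera call.
- workorder.hand_in(): hands the job in; it is judged then, once.
The state is a dict: "time": time; "joint_positions": joint angles; "dq": joint speeds; "effort": joint torques, N m; "tcp_pos": TCP position; "tool_rot": TCP orientation; "wrist_force": force on the tool from outside, world axes, zero at the start; "wrist_torque": the same for the moment, N m; "opening": finger opening in m; "finger_force": force on a finger pad.
Only numpy, scipy, OpenCV 4.12 (cv2) and the standard library are available. Lean on these libraries where they do the work, as an engineer would, in place of code of your own. Each camera call takes 0.05 s, during which the arm holds its last target. There are 200 camera calls.

### The job

Pack the two orders from the ware board: the red gift box gets the pink cup in its middle compartment with the blue jar and the green caddy on either side of it, and the brown kraft box gets the blue cup and the pink jar. Stand each piece upright on the bottom of a compartment of its own, setting it down gently rather than dropping it, and leave the unpainted white ware where it stands on the board.

Things in the scene. Friction and masses are not known exactly. Their poses are not given: they have to be found in the camera images.
- pink_cup: Pink cup with dark dots: open porcelain cup, rim outside diameter 62 mm, height 72 mm, wall 4 mm, tapering gently to 59 mm diameter at 34 mm height and a 50 mm foot; about 150 g. Origin: centre of its underside, z up along its axis. Starts standing on the wood-framed ware board, whose felt floor is 10 mm above the table and whose frame is 22 mm high.
- blue_jar: Blue jar with navy dots: small closed shouldered jar, belly diameter 56 mm (straight-sided from 32 to 44 mm height), foot 42 mm, height 70 mm to the top of its 33 mm wide white stopper; about 170 g. Origin: centre of its underside, z up along its axis. Starts standing on the wood-framed ware board, whose felt floor is 10 mm above the table and whose frame is 22 mm high.
- green_caddy: Green caddy with darker green lines: round lidded tea caddy with straight sides, diameter 56 mm (lid 57 mm), 59 mm high, plus a small knob to 67 mm; about 200 g. Origin: centre of its underside, z up along its axis. Starts standing on the wood-framed ware board, whose felt floor is 10 mm above the table and whose frame is 22 mm high.
- blue_cup: Blue cup with navy dots: open porcelain cup, rim outside diameter 62 mm, height 72 mm, wall 4 mm, tapering gently to 59 mm diameter at 34 mm height and a 50 mm foot; about 150 g. Origin: centre of its underside, z up along its axis. Starts standing on the wood-framed ware board, whose felt floor is 10 mm above the table and whose frame is 22 mm high.
- pink_jar: Pink jar with dark red dots: small closed shouldered jar, belly diameter 56 mm (straight-sided from 32 to 44 mm height), foot 42 mm, height 70 mm to the top of its 33 mm wide white stopper; about 170 g. Origin: centre of its underside, z up along its axis. Starts standing on the wood-framed ware board, whose felt floor is 10 mm above the table and whose frame is 22 mm high.
- red_box: Base of a red gift box with gold edges, 88 x 256 mm, three compartments in a row; their centres lie on its y axis at -84, 0 (the middle one) and +84 mm. Fixed to the table on a 4 mm dark green mat. Floor 4 mm thick with cream lining, all walls and partitions 4 mm thick and 24 mm high over the underside (compartments 20 mm deep, each 80 x 80 mm inside). Origin: centre of its underside; its y axis runs along its long side, its x axis along its short side. 
- kraft_box: Base of a brown kraft-card gift box, 88 x 172 mm, two compartments in a row; their centres lie on its y axis at -42 and +42 mm. Fixed to the table on a 4 mm dark green mat. Floor 4 mm thick with cream lining, all walls and partitions 4 mm thick and 24 mm high over the underside (compartments 20 mm deep, each 80 x 80 mm inside). Origin: centre of its underside; its y axis runs along its long side, its x axis along its short side. 
- white_cup: Unpainted off-white cup, stays on the board: open porcelain cup, rim outside diameter 62 mm, height 72 mm, wall 4 mm, tapering gently to 59 mm diameter at 34 mm height and a 50 mm foot; about 150 g. Origin: centre of its underside, z up along its axis. Starts standing on the wood-framed ware board, whose felt floor is 10 mm above the table and whose frame is 22 mm high.
- white_jar: Unpainted off-white jar, stays on the board: small closed shouldered jar, belly diameter 56 mm (straight-sided from 32 to 44 mm height), foot 42 mm, height 70 mm to the top of its 33 mm wide white stopper; about 170 g. Origin: centre of its underside, z up along its axis. Starts standing on the wood-framed ware board, whose felt floor is 10 mm above the table and whose frame is 22 mm high.
- white_caddy: Unpainted off-white caddy, stays on the board: round lidded tea caddy with straight sides, diameter 56 mm (lid 57 mm), 59 mm high, plus a small knob to 67 mm; about 200 g. Origin: centre of its underside, z up along its axis. Starts standing on the wood-framed ware board, whose felt floor is 10 mm above the table and whose frame is 22 mm high.
Things that resemble listed ones, but are neither listed nor needed, are in the scene too. What is shaped like the blue_cup but orange or yellow is not meant.

How it is judged:
At the end, for the whole second after the job is handed in: Pink cup in the red box's middle compartment, blue jar and green caddy in its outer ones, blue cup and pink jar in the kraft box's two (either way round): each on the floor to 4 mm, within 18 mm of the compartment's centre along each side, tilted under 0.1 rad, released and at rest (x of pink_cup in the frame of red_box between -0.018 and 0.018 m and y of pink_cup in the frame of red_box between -0.018 and 0.018 m and z of pink_cup in the frame of red_box between 0 and 0.008 m and angle between pink_cup's own z axis and vertical below 0.1 rad and linear speed of pink_cup below 0.02 m/s and ((x of blue_jar in the frame of red_box between -0.018 and 0.018 m and y of blue_jar in the frame of red_box between -0.102 and -0.066 m and z of blue_jar in the frame of red_box between 0 and 0.008 m and angle between each of blue_jar, green_caddy's own z axis and vertical below 0.1 rad and linear speed of each of blue_jar, green_caddy below 0.02 m/s and x of green_caddy in the frame of red_box between -0.018 and 0.018 m and y of green_caddy in the frame of red_box between 0.066 and 0.102 m and z of green_caddy in the frame of red_box between 0 and 0.008 m) or (x of blue_jar in the frame of red_box between -0.018 and 0.018 m and y of blue_jar in the frame of red_box between 0.066 and 0.102 m and z of blue_jar in the frame of red_box between 0 and 0.008 m and angle between each of blue_jar, green_caddy's own z axis and vertical below 0.1 rad and linear speed of each of blue_jar, green_caddy below 0.02 m/s and x of green_caddy in the frame of red_box between -0.018 and 0.018 m and y of green_caddy in the frame of red_box between -0.102 and -0.066 m and z of green_caddy in the frame of red_box between 0 and 0.008 m)) and ((x of blue_cup in the frame of kraft_box between -0.018 and 0.018 m and y of blue_cup in the frame of kraft_box between -0.06 and -0.024 m and z of blue_cup in the frame of kraft_box between 0 and 0.008 m and angle between each of blue_cup, pink_jar's own z axis and vertical below 0.1 rad and linear speed of each of blue_cup, pink_jar below 0.02 m/s and x of pink_jar in the frame of kraft_box between -0.018 and 0.018 m and y of pink_jar in the frame of kraft_box between 0.024 and 0.06 m and z of pink_jar in the frame of kraft_box between 0 and 0.008 m) or (x of blue_cup in the frame of kraft_box between -0.018 and 0.018 m and y of blue_cup in the frame of kraft_box between 0.024 and 0.06 m and z of blue_cup in the frame of kraft_box between 0 and 0.008 m and angle between each of blue_cup, pink_jar's own z axis and vertical below 0.1 rad and linear speed of each of blue_cup, pink_jar below 0.02 m/s and x of pink_jar in the frame of kraft_box between -0.018 and 0.018 m and y of pink_jar in the frame of kraft_box between -0.06 and -0.024 m and z of pink_jar in the frame of kraft_box between 0 and 0.008 m))); the robot touches nothing.
It fails at once if a piece of the unpainted white ware is shifted by more than 20 mm (distance of any of white_cup, white_jar, white_caddy from where it was at the start of the episode above 0.02 m).
It fails at once if a painted piece is dropped (faster than 0.6 m/s, a fall of about 18 mm, with no finger on it) ((linear speed of pink_cup above 0.6 m/s and contact force between pink_cup and the fingers below 0.01 N) or (linear speed of blue_jar above 0.6 m/s and contact force between blue_jar and the fingers below 0.01 N) or (linear speed of green_caddy above 0.6 m/s and contact force between green_caddy and the fingers below 0.01 N) or (linear speed of blue_cup above 0.6 m/s and contact force between blue_cup and the fingers below 0.01 N) or (linear speed of pink_jar above 0.6 m/s and contact force between pink_jar and the fingers below 0.01 N)).
It also fails if it takes over 122 s, if anything falls off the work surface, if the arm or the gripper's body presses on something with over 40 N, if the wrist force passes 120 N, or if a joint passes its speed limit or range.

## Working session

There is one attempt and no reset: what is moved stays moved. The work goes in short steps, Python scripts to look and compute and a tool call to move; the robot and the scene stay as the last step left them, time stands still between calls to the robot, and variables do not carry over. Pictures are saved under pics/ and viewed, at most 14 in all, crops included, and the job is handed in when it is done.

Besides the shell and the picture viewer there is one more tool, called after "Call:" as name(argument=value, ...) on one line, values as JSON. arm_command: Moves the arm, as the interface text tells. Its arguments: {"type":"object","properties":{"commands":{"type":"array"}},"required":["commands"]}

```bash
ls; mkdir -p pics
python3 - <<'E'
from bench import telemetry, snapshot, get_calibration
import cv2,numpy as np
s=telemetry.get_state()
print({k:np.round(s[k],3).tolist() for k in ('time','tcp_pos','tool_rot','opening','wrist_force')})
for n in('top','side'):
    cv2.imwrite(f'pics/{n}0.png',snapshot(n)); c=get_calibration(n); print(n,c)
E
```

```text
pics
{'time': 0.0, 'tcp_pos': [0.243, -0.629, 0.231], 'tool_rot': [-3.087, -0.576, 0.001], 'opening': 0.086, 'wrist_force': [-0.156, 0.498, 0.0]}
top {'vertical_fov': 52.24474945854462, 'cx': 317.3659672708961, 'cy': 244.47751000263926, 'R': array([[ 0.01663257, -0.99985566,  0.00346536],
       [-0.99783651, -0.01681926, -0.06355642],
       [ 0.06360553, -0.00240075, -0.99797223]]), 't': array([-0.07947209,  0.43449445,  1.08171577])}
side {'vertical_fov': 42.60217194145109, 'cx': 331.471136025929, 'cy': 238.0560841914721, 'R': array([[-0.94747582, -0.31981752, -0.00251574],
       [-0.21157642,  0.63266601, -0.74496251],
       [ 0.23984368, -0.70530169, -0.66710159]]), 't': array([0.41697934, 0.18729934, 1.29640351])}
```

View pics/top0.png

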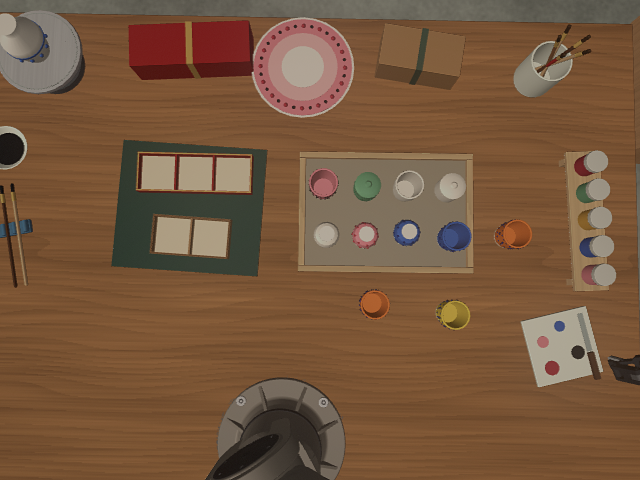

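View pics/side0.png

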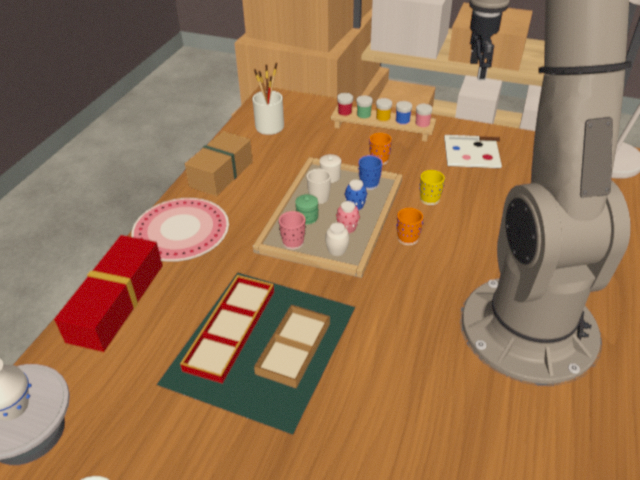

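The top view shows the board's back row as pink cup (323,184), green caddy (367,186), white cup (409,185) and white caddy (453,186). The front row is white jar (326,235), pink jar (365,235), blue jar (407,233) and blue cup (455,237).

- **Blue cup candidates:** blue (455,237), orange (514,235), orange (374,304) and yellow (453,314). Only (455,237) is blue and on the board.
- **Box candidates:** the open red three-compartment base (195,174) and the kraft base (190,237) on the green mat. The closed boxes at (190,50) and (420,55) are lookalikes.

Next I'll measure these and confirm them in a crop.

```bash
cat > h.py <<'E'
import numpy as np,cv2
from bench import telemetry,snapshot,get_calibration
CAL={n:get_calibration(n) for n in('top','side')}
def ray(n,uv):
    c=CAL[n]; f=240/np.tan(np.radians(c['vertical_fov']/2)); R=np.array(c['R'])
    d=R.T@np.array([(uv[0]-c['cx'])/f,(uv[1]-c['cy'])/f,1]); return -R.T@np.array(c['t']),d/np.linalg.norm(d)
def onplane(n,uv,z):
    o,d=ray(n,uv); return o+d*(z-o[2])/d[2]
def tri(a,b):
    o1,d1=ray('top',a);o2,d2=ray('side',b)
    s=np.linalg.lstsq(np.c_[d1,-d2],o2-o1,rcond=None)[0]
    p,q=o1+s[0]*d1,o2+s[1]*d2; return (p+q)/2,np.linalg.norm(p-q)
def proj(n,X):
    c=CAL[n]; f=240/np.tan(np.radians(c['vertical_fov']/2)); v=c['R']@np.array(X)+c['t']; return v[:2]/v[2]*f+[c['cx'],c['cy']]
HSV={'pink':((160,60,60),(179,200,255)),'green':((60,60,30),(88,255,255)),'blue':((105,110,30),(130,255,255)),'cream':((10,15,130),(35,110,255))}
def blobs(im,col,roi,amin=150):
    x0,y0,x1,y1=roi
    m=cv2.inRange(cv2.cvtColor(im,cv2.COLOR_BGR2HSV),*HSV[col]); k=np.zeros_like(m);k[y0:y1,x0:x1]=m[y0:y1,x0:x1]
    k=cv2.morphologyEx(k,cv2.MORPH_CLOSE,np.ones((5,5))); out=[]
    for c in cv2.findContours(k,cv2.RETR_EXTERNAL,cv2.CHAIN_APPROX_NONE)[0]:
        c=cv2.convexHull(c);M=cv2.moments(c)
        if M['m00']>amin: out.append((M['m10']/M['m00'],M['m01']/M['m00'],M['m00']))
    return out
E
python3 - <<'E'
from h import *
T=cv2.imread('pics/top0.png');S=cv2.imread('pics/side0.png')
for col in('pink','green','blue'):
    a=blobs(T,col,(305,160,475,265));b=blobs(S,col,(265,150,400,260))
    print(col,np.round(a,0).tolist(),np.round(b,0).tolist())
    for p in a:
        for q in b:
            X,e=tri(p[:2],q[:2])
            if e<.02: print('  ',np.round(X,3),'gap',round(e,4))
a=blobs(T,'cream',(135,150,262,262));b=blobs(S,'cream',(180,270,335,385))
for p in a:print('top',np.round(p,1),np.round(onplane('top',p[:2],.008),3))
for p in b:print('side',np.round(p,1),np.round(onplane('side',p[:2],.008),3))
c1=cv2.resize(T[140:275,100:480],(800,284),interpolation=cv2.INTER_CUBIC);c2=cv2.resize(S[150:390,160:480],(400,300))
cv2.imwrite('pics/crop0.png',np.vstack([c1,np.hstack([c2,np.zeros((300,400,3),np.uint8)])]))
E
```

```text
pink [] [[292.0, 228.0, 651.0], [348.0, 217.0, 376.0]]
green [] [[307.0, 208.0, 431.0]]
blue [[454.0, 236.0, 734.0], [406.0, 232.0, 448.0]] [[363.0, 181.0, 1130.0]]
   [ 0.468 -0.379  0.005] gap 0.0163
   [ 0.451 -0.257  0.096] gap 0.0151
top [ 191.3  236.5 2486.5] [0.449 0.212 0.008]
top [ 195.4  173.1 3531.5] [0.594 0.207 0.008]
side [ 284.5  359.6 1071. ] [0.455 0.248 0.008]
side [211.2 355.8 990.5] [0.598 0.286 0.008]
side [301.7 328.8 916.5] [0.45  0.163 0.008]
side [229.9 324.8 836.5] [0.597 0.201 0.008]
side [246.8 296.6 704.5] [0.597 0.116 0.008]
```

View pics/crop0.png

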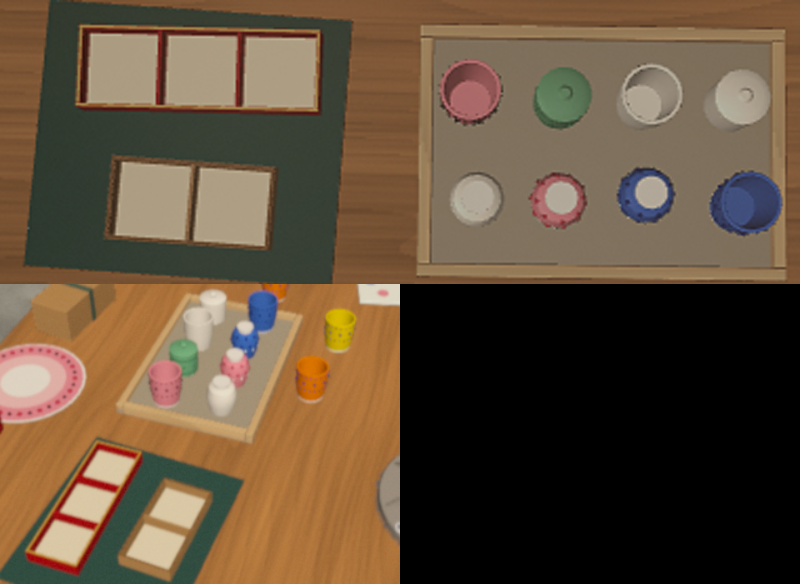

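The crop confirms the identities. Pink cup rim is at top px (323,183), caddy knob (369,184), pink jar stopper (366.5,233.5), blue jar stopper (409,231) and blue cup rim (456,236). The open red box has 3 compartments and the open kraft box has 2.

Run:
```python
from h import *
T=cv2.imread('pics/top0.png');S=cv2.imread('pics/side0.png')
P={'pink_cup':((323.3,183.2),.082),'caddy':((368.9,183.7),.076),'white_cup':((409,185.0),.082),'pink_jar':((366.5,233.6),.080),'blue_jar':((409.3,231.2),.080),'blue_cup':((456.3,236),.082),
 'wcaddy':((454,182.5),.076)}
for k,(uv,z) in P.items():
    X=onplane('top',uv,z); print(k,np.round(X,3),'side px top',np.round(proj('side',X)),'r',round(np.hypot(X[0],X[1]),3))
# white jar check + box corners in crop px -> z=.028
cr=lambda x,y:(x/800*380+100,y/284*135+140)
for n,q in {'red':[(77,26),(321,31),(318,112),(77,108)],'kraft':[(112,157),(275,167),(270,248),(106,238)],'board':[(421,25),(786,31),(786,279),(418,275)]}.items():
    W=np.array([onplane('top',cr(*p),.028 if n!='board' else .022)[:2] for p in q]); print(n,np.round(W,3).tolist(),'c',np.round(W.mean(0),3),'long',np.round(np.linalg.norm(W[0]-W[1]),3),'short',np.round(np.linalg.norm(W[1]-W[2]),3),'yaw',np.round(np.degrees(np.arctan2(*(W[0]-W[1]+W[3]-W[2]))),1))
```

```text
pink_cup [ 0.562 -0.082  0.082] side px top [293. 219.] r 0.568
caddy [ 0.563 -0.18   0.076] side px top [307. 196.] r 0.591
white_cup [ 0.561 -0.264  0.082] side px top [320. 175.] r 0.62
pink_jar [ 0.456 -0.175  0.08 ] side px top [348. 205.] r 0.489
blue_jar [ 0.463 -0.265  0.08 ] side px top [357. 183.] r 0.534
blue_cup [ 0.454 -0.364  0.082] side px top [371. 161.] r 0.582
wcaddy [ 0.569 -0.361  0.076] side px top [329. 156.] r 0.674
red [[0.634, 0.335], [0.633, 0.076], [0.547, 0.077], [0.546, 0.332]] c [0.59  0.205] long 0.259 short 0.087 yaw 0.1
kraft [[0.495, 0.293], [0.487, 0.121], [0.402, 0.124], [0.41, 0.296]] c [0.448 0.208] long 0.172 short 0.085 yaw 2.5
board [[0.643, -0.03], [0.644, -0.42], [0.379, -0.419], [0.376, -0.031]] c [ 0.51  -0.225] long 0.39 short 0.265 yaw -0.2
```

Call:
arm_command(commands=[{"wz": -0.15}, {"wz": -0.15}, {"wz": -0.15}, {"wz": -0.15}, {"wz": -0.15}, {"wz": -0.15}, {"wz": -0.15}, {"wz": -0.15}])

```text
schema error: expected keys tx, ty, tz, wx, wy, wz, jaw
```

Call:
arm_command(commands=[{"tx": 0, "ty": 0, "tz": 0, "wx": 0, "wy": 0, "wz": -0.15, "jaw": 0.0854}, {"tx": 0, "ty": 0, "tz": 0, "wx": 0, "wy": 0, "wz": -0.15, "jaw": 0.0854}, {"tx": 0, "ty": 0, "tz": 0, "wx": 0, "wy": 0, "wz": -0.15, "jaw": 0.0854}, {"tx": 0, "ty": 0, "tz": 0, "wx": 0, "wy": 0, "wz": -0.15, "jaw": 0.0854}, {"tx": 0, "ty": 0, "tz": 0, "wx": 0, "wy": 0, "wz": -0.15, "jaw": 0.0854}, {"tx": 0, "ty": 0, "tz": 0, "wx": 0, "wy": 0, "wz": -0.15, "jaw": 0.0854}, {"tx": 0, "ty": 0, "tz": 0, "wx": 0, "wy": 0, "wz": -0.15, "jaw": 0.0854}, {"tx": 0, "ty": 0, "tz": 0, "wx": 0, "wy": 0, "wz": -0.15, "jaw": 0.0854}])

```text
time: 0.9
tcp_pos: [0.2432, -0.6294, 0.2309]
tool_rot: [-2.216, -2.226, -0.0]
wrist_force: [-0.3, -0.4, -0.2]
opening: 0.0853
finger_force: 0.0
```

Call:
arm_command(commands=[{"tx": 0.033, "ty": 0.026, "tz": 0, "wx": 0, "wy": 0, "wz": 0, "jaw": 0.0854}, {"tx": 0.033, "ty": 0.026, "tz": 0, "wx": 0, "wy": 0, "wz": 0, "jaw": 0.0854}, {"tx": 0.033, "ty": 0.026, "tz": 0, "wx": 0, "wy": 0, "wz": 0, "jaw": 0.0854}, {"tx": 0.033, "ty": 0.026, "tz": 0, "wx": 0, "wy": 0, "wz": 0, "jaw": 0.0854}, {"tx": 0.033, "ty": 0.026, "tz": 0, "wx": 0, "wy": 0, "wz": 0, "jaw": 0.0854}, {"tx": 0.033, "ty": 0.026, "tz": 0, "wx": 0, "wy": 0, "wz": 0, "jaw": 0.0854}, {"tx": 0.033, "ty": 0.026, "tz": 0, "wx": 0, "wy": 0, "wz": 0, "jaw": 0.0854}, {"tx": 0.033, "ty": 0.026, "tz": 0, "wx": 0, "wy": 0, "wz": 0, "jaw": 0.0854}])

```text
time: 1.7
tcp_pos: [0.4525, -0.3645, 0.2312]
tool_rot: [-2.224, -2.219, 0.0]
wrist_force: [0.8, -0.5, -0.1]
opening: 0.0853
finger_force: 0.0
```

Call:
arm_command(commands=[{"tx": 0, "ty": 0, "tz": 0.03, "wx": 0, "wy": 0, "wz": 0, "jaw": 0.0854}, {"tx": 0, "ty": 0, "tz": 0.03, "wx": 0, "wy": 0, "wz": 0, "jaw": 0.0854}, {"tx": 0, "ty": 0, "tz": 0, "wx": 0, "wy": 0, "wz": 0, "jaw": 0.0854}])

```text
time: 2.0
tcp_pos: [0.4501, -0.3645, 0.1678]
tool_rot: [-2.219, -2.216, 0.001]
wrist_force: [-0.3, 1.0, -0.3]
opening: 0.0855
finger_force: 0.0
```

Run:
```python
from h import *
s=telemetry.get_state(); print(s['tcp_pos'],np.round(s['joint_positions'],2))
T=snapshot('top');S=snapshot('side')
a=cv2.resize(T[160:300,380:520],(400,400));b=cv2.resize(S[80:220,300:440],(400,400))
for n,im,o in(('top',a,(380,160)),('side',b,(300,80))):
    p=(proj(n,[.454,-.364,.082])-o)*400/140; cv2.drawMarker(im,tuple(int(v) for v in p),(0,255,255),0,12)
cv2.imwrite('pics/a.png',np.hstack([a,b]))
```

```text
[ 0.45009131 -0.3645444   0.16783956] [ 0.82  0.36 -0.3   1.87  0.13  0.94  0.45]
```

View pics/a.png

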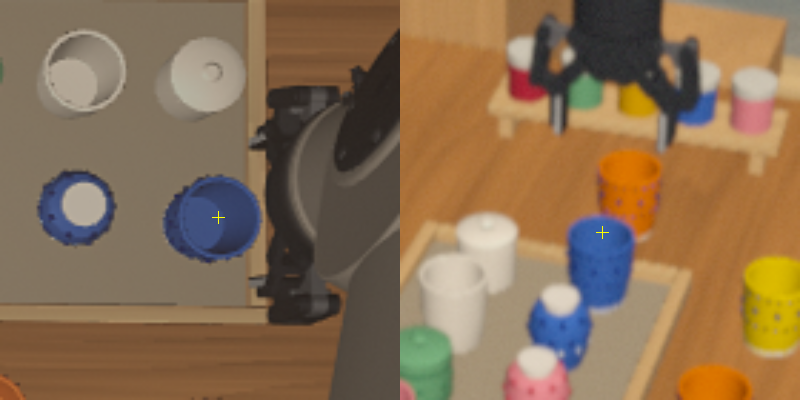

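The marker sits on the rim centre in both views (top px ≈456,236; side px ≈511,161). The gripper is straddling the blue cup, so I'm descending and gripping.

Call:
arm_command(commands=[{"tx": 0, "ty": 0.003, "tz": 0.033, "wx": 0, "wy": 0, "wz": 0, "jaw": 0.0854}, {"tx": 0, "ty": 0, "tz": 0.033, "wx": 0, "wy": 0, "wz": 0, "jaw": 0.0854}, {"tx": 0, "ty": 0, "tz": 0.033, "wx": 0, "wy": 0, "wz": 0, "jaw": 0.0854}, {"tx": 0, "ty": 0, "tz": 0.033, "wx": 0, "wy": 0, "wz": 0, "jaw": 0.0854}, {"tx": 0, "ty": 0, "tz": 0, "wx": 0, "wy": 0, "wz": 0, "jaw": 0.0854}])

```text
time: 2.6
tcp_pos: [0.4536, -0.3655, 0.0374]
tool_rot: [-2.222, -2.216, 0.001]
wrist_force: [-0.1, -0.5, 0.5]
opening: 0.0855
finger_force: 0.0
```

Call:
arm_command(commands=[{"tx": 0, "ty": 0, "tz": 0, "wx": 0, "wy": 0, "wz": 0, "jaw": 0.04}, {"tx": 0, "ty": 0, "tz": 0, "wx": 0, "wy": 0, "wz": 0, "jaw": 0.04}, {"tx": 0, "ty": 0, "tz": 0, "wx": 0, "wy": 0, "wz": 0, "jaw": 0.04}, {"tx": 0, "ty": 0, "tz": 0, "wx": 0, "wy": 0, "wz": 0, "jaw": 0.04}, {"tx": 0, "ty": 0, "tz": 0, "wx": 0, "wy": 0, "wz": 0, "jaw": 0.04}, {"tx": 0, "ty": 0, "tz": 0, "wx": 0, "wy": 0, "wz": 0, "jaw": 0.04}])

```text
time: 3.2
tcp_pos: [0.456, -0.3672, 0.0422]
tool_rot: [2.222, 2.216, 0.0]
wrist_force: [-2.1, 0.6, 8.6]
opening: 0.0593
finger_force: 69.1
```

Call:
arm_command(commands=[{"tx": 0, "ty": 0, "tz": -0.01, "wx": 0, "wy": 0, "wz": 0, "jaw": 0.04}, {"tx": 0, "ty": 0, "tz": -0.02, "wx": 0, "wy": 0, "wz": 0, "jaw": 0.04}, {"tx": 0, "ty": 0, "tz": -0.03, "wx": 0, "wy": 0, "wz": 0, "jaw": 0.04}, {"tx": 0, "ty": 0, "tz": -0.04, "wx": 0, "wy": 0, "wz": 0, "jaw": 0.04}, {"tx": 0, "ty": 0, "tz": -0.04, "wx": 0, "wy": 0, "wz": 0, "jaw": 0.04}, {"tx": 0, "ty": 0, "tz": 0, "wx": 0, "wy": 0, "wz": 0, "jaw": 0.04}, {"tx": 0, "ty": 0, "tz": 0, "wx": 0, "wy": 0, "wz": 0, "jaw": 0.04}])

```text
time: 3.9
tcp_pos: [0.4554, -0.3665, 0.1818]
tool_rot: [2.221, 2.216, 0.001]
wrist_force: [0.5, -0.2, -1.8]
opening: 0.0597
finger_force: 70.9
```

Run:
```python
from h import *
s=telemetry.get_state(); p=s['tcp_pos']; print(p,s['wrist_force'])
S=snapshot('side'); q=proj('side',p)
im=S[0:240,280:520]; im=cv2.resize(im,(600,600))
for z in(0,-.03,): 
    w=(proj('side',p+np.array([0,0,z]))-[280,0])*2.5; cv2.drawMarker(im,tuple(int(v) for v in w),(0,255,255),0,12)
cv2.imwrite('pics/b.png',im)
```

```text
[ 0.45537908 -0.36649045  0.18180039] [ 0.49141627 -0.20143645 -1.81835513]
```

View pics/b.png

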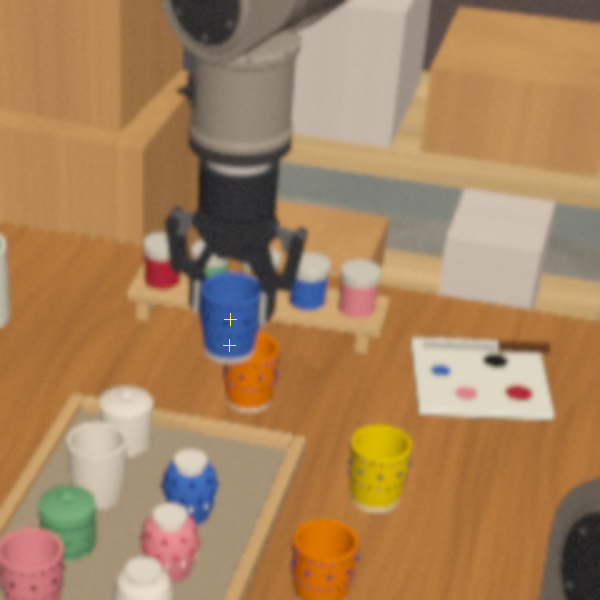

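The blue cup is held upright: rim at side px ≈(372,113), bottom ≈(372,141), about 32 mm below the TCP. I'm carrying it to the kraft box's left compartment.

Call:
arm_command(commands=[{"tx": 0.02, "ty": 0, "tz": 0, "wx": 0, "wy": 0, "wz": 0, "jaw": 0.04}, {"tx": 0.04, "ty": 0, "tz": 0, "wx": 0, "wy": 0, "wz": 0, "jaw": 0.04}, {"tx": 0.04, "ty": 0, "tz": 0, "wx": 0, "wy": 0, "wz": 0, "jaw": 0.04}, {"tx": 0.04, "ty": 0, "tz": 0, "wx": 0, "wy": 0, "wz": 0, "jaw": 0.04}, {"tx": 0.04, "ty": 0, "tz": 0, "wx": 0, "wy": 0, "wz": 0, "jaw": 0.04}, {"tx": 0.04, "ty": 0, "tz": 0, "wx": 0, "wy": 0, "wz": 0, "jaw": 0.04}, {"tx": 0.04, "ty": 0, "tz": 0, "wx": 0, "wy": 0, "wz": 0, "jaw": 0.04}, {"tx": 0.04, "ty": 0, "tz": 0, "wx": 0, "wy": 0, "wz": 0, "jaw": 0.04}])

```text
time: 4.75
tcp_pos: [0.4543, -0.0639, 0.1786]
tool_rot: [-2.222, -2.219, 0.001]
wrist_force: [1.6, -0.7, -2.6]
opening: 0.0595
finger_force: 70.8
```

Call:
arm_command(commands=[{"tx": 0.04, "ty": 0, "tz": 0, "wx": 0, "wy": 0, "wz": 0, "jaw": 0.04}, {"tx": 0.04, "ty": 0, "tz": 0, "wx": 0, "wy": 0, "wz": 0, "jaw": 0.04}, {"tx": 0.04, "ty": 0, "tz": 0, "wx": 0, "wy": 0, "wz": 0, "jaw": 0.04}, {"tx": 0.04, "ty": 0, "tz": 0, "wx": 0, "wy": 0, "wz": 0, "jaw": 0.04}, {"tx": 0.04, "ty": 0, "tz": 0, "wx": 0, "wy": 0, "wz": 0, "jaw": 0.04}, {"tx": 0.04, "ty": 0, "tz": 0, "wx": 0, "wy": 0, "wz": 0, "jaw": 0.04}, {"tx": 0.04, "ty": 0, "tz": 0, "wx": 0, "wy": 0, "wz": 0, "jaw": 0.04}, {"tx": 0.035, "ty": 0, "tz": 0, "wx": 0, "wy": 0, "wz": 0, "jaw": 0.04}])

```text
time: 5.55
tcp_pos: [0.4547, 0.2511, 0.1786]
tool_rot: [-2.222, -2.22, 0.002]
wrist_force: [1.5, 0.4, -0.1]
opening: 0.0597
finger_force: 70.8
```

Call:
arm_command(commands=[{"tx": 0, "ty": 0, "tz": 0, "wx": 0, "wy": 0, "wz": 0, "jaw": 0.04}, {"tx": 0, "ty": 0, "tz": 0, "wx": 0, "wy": 0, "wz": 0, "jaw": 0.04}])

```text
time: 5.75
tcp_pos: [0.4548, 0.2496, 0.1784]
tool_rot: [-2.22, -2.221, 0.003]
wrist_force: [-0.1, -0.7, -0.8]
opening: 0.0594
finger_force: 70.8
```

Run:
```python
from h import *
s=telemetry.get_state(); p=s['tcp_pos']; print(p,np.round(s['joint_positions'],2))
S=snapshot('side'); T=snapshot('top')
a=cv2.resize(T[120:300,100:280],(400,400));b=cv2.resize(S[240:420,160:340],(400,400))
for n,im,o in(('top',a,(100,120)),('side',b,(160,240))):
    for X in([.452,.249,.008],[.448,.165,.008],[.592,.204,.008],[.592,.12,.008],[.592,.288,.008],p,p-[0,0,.032]):
        w=(proj(n,X)-o)*400/180; cv2.drawMarker(im,tuple(int(v) for v in w),(0,0,255),0,10)
cv2.imwrite('pics/c.png',np.hstack([a,b]))
```

```text
[0.45482988 0.24963731 0.1784346 ] [-0.05  0.3  -0.68  1.97  0.23  0.95 -0.84]
```

View pics/c.png

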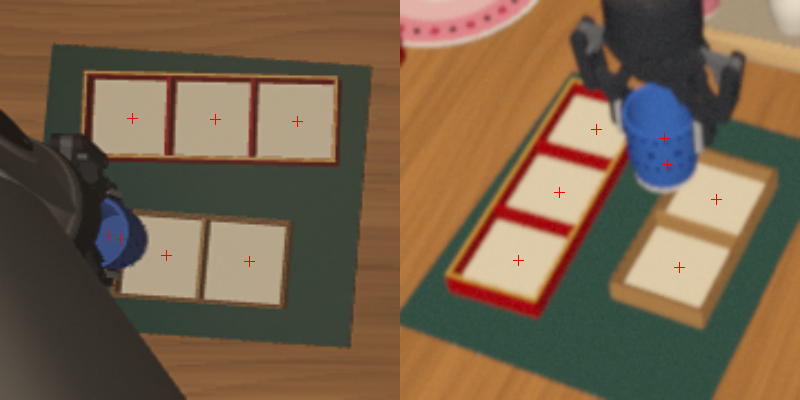

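The markers lie on the compartment centres in both views, and the cup hangs over the kraft box's left compartment. I'm lowering it.

Call:
arm_command(commands=[{"tx": 0, "ty": -0.003, "tz": 0.03, "wx": 0, "wy": 0, "wz": 0, "jaw": 0.04}, {"tx": 0, "ty": 0, "tz": 0.03, "wx": 0, "wy": 0, "wz": 0, "jaw": 0.04}, {"tx": 0, "ty": 0, "tz": 0.03, "wx": 0, "wy": 0, "wz": 0, "jaw": 0.04}, {"tx": 0, "ty": 0, "tz": 0.025, "wx": 0, "wy": 0, "wz": 0, "jaw": 0.04}, {"tx": 0, "ty": 0, "tz": 0.015, "wx": 0, "wy": 0, "wz": 0, "jaw": 0.04}, {"tx": 0, "ty": 0, "tz": 0, "wx": 0, "wy": 0, "wz": 0, "jaw": 0.04}])

```text
time: 6.45
tcp_pos: [0.4523, 0.2477, 0.0479]
tool_rot: [-2.224, -2.218, 0.005]
wrist_force: [0.1, -0.5, -1.4]
opening: 0.0595
finger_force: 70.9
```

Call:
arm_command(commands=[{"tx": 0, "ty": 0, "tz": 0.004, "wx": 0, "wy": 0, "wz": 0, "jaw": 0.04}, {"tx": 0, "ty": 0, "tz": 0, "wx": 0, "wy": 0, "wz": 0, "jaw": 0.04}])

```text
time: 6.65
tcp_pos: [0.4537, 0.249, 0.0461]
tool_rot: [2.224, 2.218, 0.002]
wrist_force: [-0.4, -0.5, -1.4]
opening: 0.0593
finger_force: 70.9
```

Call:
arm_command(commands=[{"tx": 0, "ty": 0, "tz": 0.003, "wx": 0, "wy": 0, "wz": 0, "jaw": 0.04}, {"tx": 0, "ty": 0, "tz": 0, "wx": 0, "wy": 0, "wz": 0, "jaw": 0.04}])

```text
time: 6.85
tcp_pos: [0.4534, 0.249, 0.0427]
tool_rot: [2.224, 2.219, 0.001]
wrist_force: [-0.9, 0.2, -1.8]
opening: 0.0592
finger_force: 70.9
```

Call:
arm_command(commands=[{"tx": 0, "ty": 0, "tz": 0.002, "wx": 0, "wy": 0, "wz": 0, "jaw": 0.04}, {"tx": 0, "ty": 0, "tz": 0, "wx": 0, "wy": 0, "wz": 0, "jaw": 0.04}])

```text
time: 7.05
tcp_pos: [0.4532, 0.249, 0.0404]
tool_rot: [2.224, 2.219, 0.0]
wrist_force: [-0.3, 0.2, -1.3]
opening: 0.0596
finger_force: 71.0
```

Call:
arm_command(commands=[{"tx": 0, "ty": 0, "tz": 0.002, "wx": 0, "wy": 0, "wz": 0, "jaw": 0.04}, {"tx": 0, "ty": 0, "tz": 0, "wx": 0, "wy": 0, "wz": 0, "jaw": 0.04}])

```text
time: 7.25
tcp_pos: [0.4532, 0.2493, 0.0401]
tool_rot: [2.222, 2.218, 0.001]
wrist_force: [-11.9, -7.8, 42.4]
opening: 0.0594
finger_force: 74.2
```

Call:
arm_command(commands=[{"tx": 0, "ty": 0, "tz": -0.001, "wx": 0, "wy": 0, "wz": 0, "jaw": 0.04}, {"tx": 0, "ty": 0, "tz": 0, "wx": 0, "wy": 0, "wz": 0, "jaw": 0.065}, {"tx": 0, "ty": 0, "tz": 0, "wx": 0, "wy": 0, "wz": 0, "jaw": 0.08}, {"tx": 0, "ty": 0, "tz": 0, "wx": 0, "wy": 0, "wz": 0, "jaw": 0.0854}, {"tx": 0, "ty": 0, "tz": 0, "wx": 0, "wy": 0, "wz": 0, "jaw": 0.0854}])

```text
time: 7.75
tcp_pos: [0.4531, 0.249, 0.0392]
tool_rot: [-2.224, -2.219, 0.0]
wrist_force: [-0.1, 1.0, 0.1]
opening: 0.0853
finger_force: 0.0
```

Call:
arm_command(commands=[{"tx": 0, "ty": 0, "tz": -0.02, "wx": 0, "wy": 0, "wz": 0, "jaw": 0.0854}, {"tx": 0, "ty": 0, "tz": -0.04, "wx": 0, "wy": 0, "wz": 0, "jaw": 0.0854}, {"tx": 0, "ty": 0, "tz": -0.04, "wx": 0, "wy": 0, "wz": 0, "jaw": 0.0854}, {"tx": 0, "ty": 0, "tz": -0.03, "wx": 0, "wy": 0, "wz": 0, "jaw": 0.0854}, {"tx": 0, "ty": 0, "tz": 0, "wx": 0, "wy": 0, "wz": 0, "jaw": 0.0854}, {"tx": 0, "ty": 0, "tz": 0, "wx": 0, "wy": 0, "wz": 0, "jaw": 0.0854}])

```text
time: 8.35
tcp_pos: [0.4534, 0.2488, 0.1696]
tool_rot: [2.224, 2.218, 0.001]
wrist_force: [0.3, 0.0, -0.1]
opening: 0.0857
finger_force: 0.0
```

Call:
arm_command(commands=[{"tx": -0.03, "ty": 0.003, "tz": 0, "wx": 0, "wy": 0, "wz": 0, "jaw": 0.0854}, {"tx": -0.045, "ty": 0, "tz": 0, "wx": 0, "wy": 0, "wz": 0, "jaw": 0.0854}, {"tx": -0.045, "ty": 0, "tz": 0, "wx": 0, "wy": 0, "wz": 0, "jaw": 0.0854}, {"tx": -0.045, "ty": 0, "tz": 0, "wx": 0, "wy": 0, "wz": 0, "jaw": 0.0854}, {"tx": -0.045, "ty": 0, "tz": 0, "wx": 0, "wy": 0, "wz": 0, "jaw": 0.0854}, {"tx": -0.045, "ty": 0, "tz": 0, "wx": 0, "wy": 0, "wz": 0, "jaw": 0.0854}, {"tx": -0.045, "ty": 0, "tz": 0, "wx": 0, "wy": 0, "wz": 0, "jaw": 0.0854}, {"tx": -0.045, "ty": 0, "tz": 0, "wx": 0, "wy": 0, "wz": 0, "jaw": 0.0854}])

```text
time: 9.15
tcp_pos: [0.4543, -0.0978, 0.1681]
tool_rot: [-2.223, -2.218, 0.002]
wrist_force: [1.3, 0.4, 0.4]
opening: 0.0857
finger_force: 0.0
```

Call:
arm_command(commands=[{"tx": -0.045, "ty": 0, "tz": 0, "wx": 0, "wy": 0, "wz": 0, "jaw": 0.0854}, {"tx": -0.034, "ty": 0, "tz": 0, "wx": 0, "wy": 0, "wz": 0, "jaw": 0.0854}, {"tx": 0, "ty": 0, "tz": 0, "wx": 0, "wy": 0, "wz": 0, "jaw": 0.0854}, {"tx": 0, "ty": 0, "tz": 0, "wx": 0, "wy": 0, "wz": 0, "jaw": 0.0854}])

```text
time: 9.55
tcp_pos: [0.4544, -0.1753, 0.168]
tool_rot: [-2.224, -2.216, 0.001]
wrist_force: [0.5, 0.3, 1.3]
opening: 0.0851
finger_force: 0.0
```

Run:
```python
from h import *
p=telemetry.get_state()['tcp_pos']; print(p)
S=snapshot('side'); T=snapshot('top')
a=cv2.resize(T[160:280,300:420],(400,400));b=cv2.resize(S[130:250,280:400],(400,400));c=cv2.resize(T[180:300,130:250],(400,400))
for n,im,o in(('top',a,(300,160)),('side',b,(280,130)),('top',c,(130,180))):
    for X in([.456,-.175,.08],p,[.452,.249,.08],[.463,-.265,.08],[.562,-.082,.082],[.563,-.18,.077]):
        w=(proj(n,X)-o)*400/120; cv2.drawMarker(im,tuple(int(v) for v in w),(0,255,255),0,10)
cv2.imwrite('pics/d.png',cv2.resize(np.hstack([a,b,c]),(798,266)))
```

```text
[ 0.45440807 -0.17529636  0.16795633]
```

View pics/d.png

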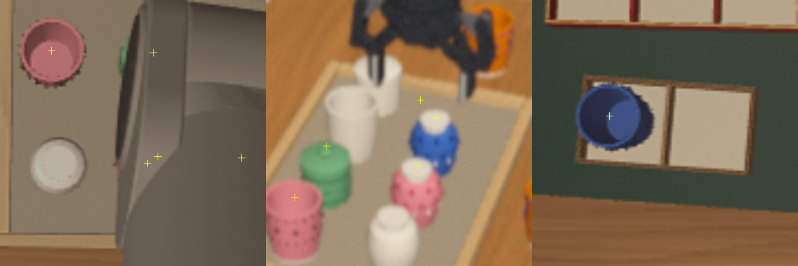

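The blue cup stands in the kraft left compartment, with its rim centred on the marker. The markers also match the pink jar stopper, the blue jar and the caddy knob, so I'm descending on the pink jar.

Call:
arm_command(commands=[{"tx": 0, "ty": 0.002, "tz": 0.033, "wx": 0, "wy": 0, "wz": 0, "jaw": 0.0854}, {"tx": 0, "ty": 0, "tz": 0.033, "wx": 0, "wy": 0, "wz": 0, "jaw": 0.0854}, {"tx": 0, "ty": 0, "tz": 0.033, "wx": 0, "wy": 0, "wz": 0, "jaw": 0.0854}, {"tx": 0, "ty": 0, "tz": 0.033, "wx": 0, "wy": 0, "wz": 0, "jaw": 0.0854}, {"tx": 0, "ty": 0, "tz": 0.002, "wx": 0, "wy": 0, "wz": 0, "jaw": 0.0854}, {"tx": 0, "ty": 0, "tz": 0, "wx": 0, "wy": 0, "wz": 0, "jaw": 0.0854}])

```text
time: 10.25
tcp_pos: [0.4571, -0.1739, 0.0353]
tool_rot: [-2.221, -2.22, 0.001]
wrist_force: [-0.0, -0.1, 0.7]
opening: 0.0855
finger_force: 0.0
```

Call:
arm_command(commands=[{"tx": 0, "ty": 0, "tz": 0, "wx": 0, "wy": 0, "wz": 0, "jaw": 0.04}, {"tx": 0, "ty": 0, "tz": 0, "wx": 0, "wy": 0, "wz": 0, "jaw": 0.04}, {"tx": 0, "ty": 0, "tz": 0, "wx": 0, "wy": 0, "wz": 0, "jaw": 0.04}, {"tx": 0, "ty": 0, "tz": 0, "wx": 0, "wy": 0, "wz": 0, "jaw": 0.04}, {"tx": 0, "ty": 0, "tz": 0, "wx": 0, "wy": 0, "wz": 0, "jaw": 0.04}, {"tx": 0, "ty": 0, "tz": 0, "wx": 0, "wy": 0, "wz": 0, "jaw": 0.04}])

```text
time: 10.85
tcp_pos: [0.4581, -0.1753, 0.0373]
tool_rot: [2.222, 2.217, 0.001]
wrist_force: [-6.4, 3.1, 24.7]
opening: 0.0537
finger_force: 58.5
```

Call:
arm_command(commands=[{"tx": 0, "ty": 0, "tz": -0.01, "wx": 0, "wy": 0, "wz": 0, "jaw": 0.04}, {"tx": 0, "ty": 0, "tz": 0, "wx": 0, "wy": 0, "wz": 0, "jaw": 0.04}])

```text
time: 11.05
tcp_pos: [0.4581, -0.1754, 0.047]
tool_rot: [2.222, 2.217, 0.002]
wrist_force: [0.3, 0.2, -1.5]
opening: 0.0532
finger_force: 64.0
```

Call:
arm_command(commands=[{"tx": 0, "ty": 0, "tz": 0, "wx": 0, "wy": 0, "wz": 0, "jaw": 0.04}, {"tx": 0, "ty": 0, "tz": 0, "wx": 0, "wy": 0, "wz": 0, "jaw": 0.04}, {"tx": 0, "ty": 0, "tz": 0, "wx": 0, "wy": 0, "wz": 0, "jaw": 0.04}, {"tx": 0, "ty": 0, "tz": 0, "wx": 0, "wy": 0, "wz": 0, "jaw": 0.04}])

```text
time: 11.45
tcp_pos: [0.4571, -0.175, 0.0451]
tool_rot: [-2.223, -2.219, 0.0]
wrist_force: [-0.7, -0.4, -1.1]
opening: 0.0531
finger_force: 64.0
```

Run:
```python
from h import *
p=telemetry.get_state()['tcp_pos']; print(p)
S=snapshot('side')
b=cv2.resize(S[150:250,290:410],(720,600),interpolation=cv2.INTER_CUBIC)
for X in(p,p+[0,0,.019],p-[0,0,.027]):
        w=(proj('side',X)-(290,150))*6; cv2.drawMarker(b,tuple(int(v) for v in w),(0,255,255),0,10)
cv2.imwrite('pics/e.png',b)
```

```text
[ 0.45707919 -0.17499966  0.04508875]
```

View pics/e.png

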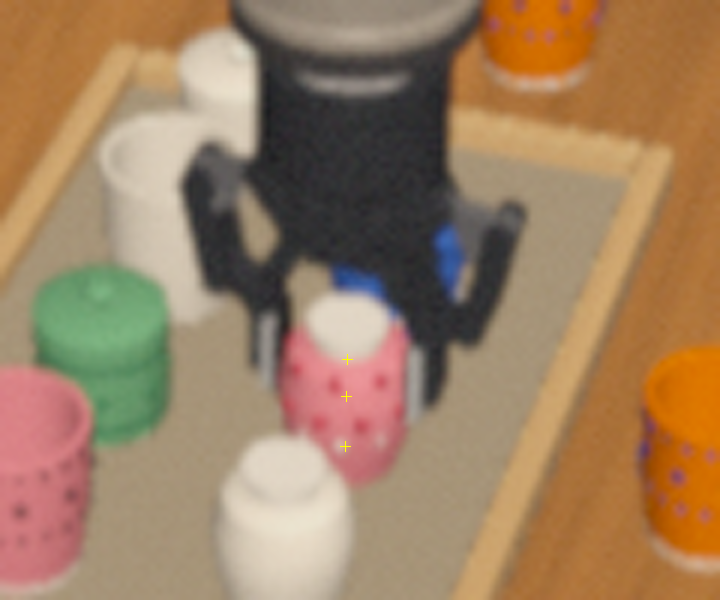

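The pink jar is held upright between pads at side px ≈(334,205)-(359,215), but they sit slightly high, at the shoulder. I'll set it down and regrip 4–5 mm lower.

Call:
arm_command(commands=[{"tx": 0, "ty": 0, "tz": 0.007, "wx": 0, "wy": 0, "wz": 0, "jaw": 0.04}, {"tx": 0, "ty": 0, "tz": 0.001, "wx": 0, "wy": 0, "wz": 0, "jaw": 0.04}, {"tx": 0, "ty": 0, "tz": 0.001, "wx": 0, "wy": 0, "wz": 0, "jaw": 0.04}, {"tx": 0, "ty": 0, "tz": 0, "wx": 0, "wy": 0, "wz": 0, "jaw": 0.065}, {"tx": 0, "ty": 0, "tz": 0, "wx": 0, "wy": 0, "wz": 0, "jaw": 0.075}, {"tx": 0, "ty": 0, "tz": 0, "wx": 0, "wy": 0, "wz": 0, "jaw": 0.075}, {"tx": 0, "ty": 0, "tz": 0.003, "wx": 0, "wy": 0, "wz": 0, "jaw": 0.075}, {"tx": 0, "ty": 0, "tz": 0, "wx": 0, "wy": 0, "wz": 0, "jaw": 0.075}])

```text
time: 12.3
tcp_pos: [0.457, -0.175, 0.0328]
tool_rot: [-2.223, -2.219, 0.0]
wrist_force: [0.1, 0.1, -0.8]
opening: 0.0751
finger_force: 0.0
```

Call:
arm_command(commands=[{"tx": 0, "ty": 0, "tz": 0.003, "wx": 0, "wy": 0, "wz": 0, "jaw": 0.075}, {"tx": 0, "ty": 0, "tz": 0, "wx": 0, "wy": 0, "wz": 0, "jaw": 0.04}, {"tx": 0, "ty": 0, "tz": 0, "wx": 0, "wy": 0, "wz": 0, "jaw": 0.04}, {"tx": 0, "ty": 0, "tz": 0, "wx": 0, "wy": 0, "wz": 0, "jaw": 0.04}, {"tx": 0, "ty": 0, "tz": 0, "wx": 0, "wy": 0, "wz": 0, "jaw": 0.04}, {"tx": 0, "ty": 0, "tz": 0, "wx": 0, "wy": 0, "wz": 0, "jaw": 0.04}])

```text
time: 12.9
tcp_pos: [0.4572, -0.175, 0.0306]
tool_rot: [2.224, 2.219, -0.0]
wrist_force: [-3.0, 0.9, 8.2]
opening: 0.0538
finger_force: 61.5
```

Call:
arm_command(commands=[{"tx": 0, "ty": 0, "tz": -0.01, "wx": 0, "wy": 0, "wz": 0, "jaw": 0.04}, {"tx": 0, "ty": 0, "tz": 0, "wx": 0, "wy": 0, "wz": 0, "jaw": 0.04}, {"tx": 0, "ty": 0, "tz": 0, "wx": 0, "wy": 0, "wz": 0, "jaw": 0.04}])

```text
time: 13.2
tcp_pos: [0.4575, -0.1752, 0.0407]
tool_rot: [2.223, 2.218, 0.001]
wrist_force: [0.5, 0.4, -1.3]
opening: 0.0533
finger_force: 63.6
```

The opening is the same at both heights, so both grips are on the straight belly. The higher grip clears the box walls better, so I'm going back to it.

Call:
arm_command(commands=[{"tx": 0, "ty": 0, "tz": 0.008, "wx": 0, "wy": 0, "wz": 0, "jaw": 0.04}, {"tx": 0, "ty": 0, "tz": 0.002, "wx": 0, "wy": 0, "wz": 0, "jaw": 0.04}, {"tx": 0, "ty": 0, "tz": 0, "wx": 0, "wy": 0, "wz": 0, "jaw": 0.065}, {"tx": 0, "ty": 0, "tz": 0, "wx": 0, "wy": 0, "wz": 0, "jaw": 0.07}, {"tx": 0, "ty": 0, "tz": 0, "wx": 0, "wy": 0, "wz": 0, "jaw": 0.07}, {"tx": 0, "ty": 0, "tz": -0.005, "wx": 0, "wy": 0, "wz": 0, "jaw": 0.07}, {"tx": 0, "ty": 0, "tz": 0, "wx": 0, "wy": 0, "wz": 0, "jaw": 0.07}])

```text
time: 13.9
tcp_pos: [0.4575, -0.175, 0.0358]
tool_rot: [2.223, 2.219, 0.001]
wrist_force: [-0.5, -0.5, -0.4]
opening: 0.07
finger_force: 0.0
```

Call:
arm_command(commands=[{"tx": 0, "ty": 0, "tz": 0, "wx": 0, "wy": 0, "wz": 0, "jaw": 0.04}, {"tx": 0, "ty": 0, "tz": 0, "wx": 0, "wy": 0, "wz": 0, "jaw": 0.04}, {"tx": 0, "ty": 0, "tz": 0, "wx": 0, "wy": 0, "wz": 0, "jaw": 0.04}, {"tx": 0, "ty": 0, "tz": 0, "wx": 0, "wy": 0, "wz": 0, "jaw": 0.04}, {"tx": 0, "ty": 0, "tz": 0, "wx": 0, "wy": 0, "wz": 0, "jaw": 0.04}])

```text
time: 14.4
tcp_pos: [0.4573, -0.1752, 0.036]
tool_rot: [2.223, 2.219, -0.001]
wrist_force: [-5.5, 1.5, 20.4]
opening: 0.0531
finger_force: 59.1
```

Call:
arm_command(commands=[{"tx": 0, "ty": 0, "tz": -0.01, "wx": 0, "wy": 0, "wz": 0, "jaw": 0.04}, {"tx": 0, "ty": 0, "tz": 0, "wx": 0, "wy": 0, "wz": 0, "jaw": 0.04}, {"tx": 0, "ty": 0, "tz": 0, "wx": 0, "wy": 0, "wz": 0, "jaw": 0.04}])

```text
time: 14.7
tcp_pos: [0.4573, -0.1751, 0.0454]
tool_rot: [2.224, 2.219, 0.0]
wrist_force: [0.7, 0.9, -2.2]
opening: 0.053
finger_force: 64.1
```

Call:
arm_command(commands=[{"tx": 0, "ty": 0, "tz": -0.03, "wx": 0, "wy": 0, "wz": 0, "jaw": 0.04}, {"tx": 0, "ty": 0, "tz": -0.04, "wx": 0, "wy": 0, "wz": 0, "jaw": 0.04}, {"tx": 0, "ty": 0, "tz": -0.04, "wx": 0, "wy": 0, "wz": 0, "jaw": 0.04}, {"tx": 0.02, "ty": 0, "tz": 0, "wx": 0, "wy": 0, "wz": 0, "jaw": 0.04}, {"tx": 0.04, "ty": 0, "tz": 0, "wx": 0, "wy": 0, "wz": 0, "jaw": 0.04}, {"tx": 0.04, "ty": 0, "tz": 0, "wx": 0, "wy": 0, "wz": 0, "jaw": 0.04}, {"tx": 0.04, "ty": 0, "tz": 0, "wx": 0, "wy": 0, "wz": 0, "jaw": 0.04}, {"tx": 0.04, "ty": 0, "tz": 0, "wx": 0, "wy": 0, "wz": 0, "jaw": 0.04}])

```text
time: 15.5
tcp_pos: [0.4572, 0.0063, 0.1551]
tool_rot: [2.224, 2.219, -0.0]
wrist_force: [1.2, -0.6, -2.4]
opening: 0.0533
finger_force: 64.4
```

Call:
arm_command(commands=[{"tx": 0.04, "ty": 0, "tz": 0, "wx": 0, "wy": 0, "wz": 0, "jaw": 0.04}, {"tx": 0.04, "ty": 0, "tz": 0, "wx": 0, "wy": 0, "wz": 0, "jaw": 0.04}, {"tx": 0.04, "ty": -0.009, "tz": 0, "wx": 0, "wy": 0, "wz": 0, "jaw": 0.04}, {"tx": 0.04, "ty": 0, "tz": 0, "wx": 0, "wy": 0, "wz": 0, "jaw": 0.04}, {"tx": 0, "ty": 0, "tz": 0, "wx": 0, "wy": 0, "wz": 0, "jaw": 0.04}, {"tx": 0, "ty": 0, "tz": 0, "wx": 0, "wy": 0, "wz": 0, "jaw": 0.04}, {"tx": 0, "ty": 0, "tz": 0, "wx": 0, "wy": 0, "wz": 0, "jaw": 0.04}])

```text
time: 16.2
tcp_pos: [0.4488, 0.1641, 0.155]
tool_rot: [-2.225, -2.218, 0.001]
wrist_force: [-0.2, -0.8, -2.1]
opening: 0.0528
finger_force: 64.3
```

Call:
arm_command(commands=[{"tx": 0, "ty": 0, "tz": 0.03, "wx": 0, "wy": 0, "wz": 0, "jaw": 0.04}, {"tx": 0, "ty": 0, "tz": 0.03, "wx": 0, "wy": 0, "wz": 0, "jaw": 0.04}, {"tx": 0, "ty": 0, "tz": 0.03, "wx": 0, "wy": 0, "wz": 0, "jaw": 0.04}, {"tx": 0, "ty": 0, "tz": 0.02, "wx": 0, "wy": 0, "wz": 0, "jaw": 0.04}, {"tx": 0, "ty": 0, "tz": 0.006, "wx": 0, "wy": 0, "wz": 0, "jaw": 0.04}, {"tx": 0, "ty": 0, "tz": 0, "wx": 0, "wy": 0, "wz": 0, "jaw": 0.04}, {"tx": 0, "ty": 0, "tz": 0, "wx": 0, "wy": 0, "wz": 0, "jaw": 0.04}])

```text
time: 16.9
tcp_pos: [0.4495, 0.1648, 0.0402]
tool_rot: [2.224, 2.218, 0.001]
wrist_force: [0.3, 0.4, -1.7]
opening: 0.0535
finger_force: 64.3
```

Call:
arm_command(commands=[{"tx": 0, "ty": 0, "tz": 0.002, "wx": 0, "wy": 0, "wz": 0, "jaw": 0.04}, {"tx": 0, "ty": 0, "tz": 0, "wx": 0, "wy": 0, "wz": 0, "jaw": 0.04}])

```text
time: 17.1
tcp_pos: [0.4494, 0.1649, 0.038]
tool_rot: [2.224, 2.218, 0.002]
wrist_force: [1.2, -0.3, -1.3]
opening: 0.0531
finger_force: 64.3
```

Call:
arm_command(commands=[{"tx": 0, "ty": 0, "tz": 0.001, "wx": 0, "wy": 0, "wz": 0, "jaw": 0.04}, {"tx": 0, "ty": 0, "tz": 0, "wx": 0, "wy": 0, "wz": 0, "jaw": 0.04}])

```text
time: 17.3
tcp_pos: [0.449, 0.165, 0.0365]
tool_rot: [2.224, 2.219, 0.0]
wrist_force: [-0.1, -0.0, -1.3]
opening: 0.0531
finger_force: 64.3
```

Call:
arm_command(commands=[{"tx": 0, "ty": 0, "tz": 0.0015, "wx": 0, "wy": 0, "wz": 0, "jaw": 0.04}, {"tx": 0, "ty": 0, "tz": 0, "wx": 0, "wy": 0, "wz": 0, "jaw": 0.04}])

```text
time: 17.5
tcp_pos: [0.4488, 0.165, 0.0347]
tool_rot: [-2.224, -2.219, 0.0]
wrist_force: [-0.4, -0.4, -1.8]
opening: 0.0529
finger_force: 64.3
```

Call:
arm_command(commands=[{"tx": 0, "ty": 0, "tz": 0.0015, "wx": 0, "wy": 0, "wz": 0, "jaw": 0.04}, {"tx": 0, "ty": 0, "tz": 0, "wx": 0, "wy": 0, "wz": 0, "jaw": 0.04}])

```text
time: 17.7
tcp_pos: [0.449, 0.165, 0.0341]
tool_rot: [2.223, 2.219, -0.0]
wrist_force: [-7.6, -3.4, 22.6]
opening: 0.0534
finger_force: 66.8
```

Call:
arm_command(commands=[{"tx": 0, "ty": 0, "tz": 0, "wx": 0, "wy": 0, "wz": 0, "jaw": 0.065}, {"tx": 0, "ty": 0, "tz": 0, "wx": 0, "wy": 0, "wz": 0, "jaw": 0.08}, {"tx": 0, "ty": 0, "tz": 0, "wx": 0, "wy": 0, "wz": 0, "jaw": 0.08}, {"tx": 0, "ty": 0, "tz": -0.02, "wx": 0, "wy": 0, "wz": 0, "jaw": 0.0854}, {"tx": 0, "ty": 0, "tz": -0.04, "wx": 0, "wy": 0, "wz": 0, "jaw": 0.0854}, {"tx": 0, "ty": 0, "tz": -0.04, "wx": 0, "wy": 0, "wz": 0, "jaw": 0.0854}, {"tx": 0, "ty": 0, "tz": -0.03, "wx": 0, "wy": 0, "wz": 0, "jaw": 0.0854}, {"tx": -0.02, "ty": 0.014, "tz": 0, "wx": 0, "wy": 0, "wz": 0, "jaw": 0.0854}])

```text
time: 18.5
tcp_pos: [0.4639, 0.1477, 0.1674]
tool_rot: [2.218, 2.221, 0.009]
wrist_force: [0.4, -0.4, -0.7]
opening: 0.0857
finger_force: 0.0
```

Call:
arm_command(commands=[{"tx": -0.045, "ty": 0, "tz": 0, "wx": 0, "wy": 0, "wz": 0, "jaw": 0.0854}, {"tx": -0.045, "ty": 0, "tz": 0, "wx": 0, "wy": 0, "wz": 0, "jaw": 0.0854}, {"tx": -0.045, "ty": 0, "tz": 0, "wx": 0, "wy": 0, "wz": 0, "jaw": 0.0854}, {"tx": -0.045, "ty": 0, "tz": 0, "wx": 0, "wy": 0, "wz": 0, "jaw": 0.0854}, {"tx": -0.045, "ty": 0, "tz": 0, "wx": 0, "wy": 0, "wz": 0, "jaw": 0.0854}, {"tx": -0.045, "ty": 0, "tz": 0, "wx": 0, "wy": 0, "wz": 0, "jaw": 0.0854}, {"tx": -0.045, "ty": 0, "tz": 0, "wx": 0, "wy": 0, "wz": 0, "jaw": 0.0854}, {"tx": -0.045, "ty": 0, "tz": 0, "wx": 0, "wy": 0, "wz": 0, "jaw": 0.0854}])

```text
time: 19.3
tcp_pos: [0.4618, -0.217, 0.1634]
tool_rot: [2.224, 2.219, 0.0]
wrist_force: [0.6, -0.7, -0.5]
opening: 0.0854
finger_force: 0.0
```

Call:
arm_command(commands=[{"tx": -0.045, "ty": 0, "tz": 0, "wx": 0, "wy": 0, "wz": 0, "jaw": 0.0854}, {"tx": 0, "ty": 0, "tz": 0, "wx": 0, "wy": 0, "wz": 0, "jaw": 0.0854}, {"tx": 0, "ty": 0, "tz": 0, "wx": 0, "wy": 0, "wz": 0, "jaw": 0.0854}, {"tx": 0, "ty": 0, "tz": 0, "wx": 0, "wy": 0, "wz": 0, "jaw": 0.0854}])

```text
time: 19.7
tcp_pos: [0.4622, -0.259, 0.1632]
tool_rot: [-2.222, -2.22, -0.0]
wrist_force: [0.4, 0.2, 0.6]
opening: 0.0853
finger_force: 0.0
```

Run:
```python
from h import *
p=telemetry.get_state()['tcp_pos']; print(p)
S=snapshot('side'); T=snapshot('top')
b=cv2.resize(S[130:250,280:400],(400,400));c=cv2.resize(T[140:260,130:250],(400,400))
for n,im,o in(('side',b,(280,130)),('top',c,(130,140))):
    for X in([.452,.249,.08],[.448,.165,.078],[.463,-.265,.08],[.562,-.082,.082],[.563,-.18,.077],[.594,.204,.008]):
        w=(proj(n,X)-o)*400/120; cv2.drawMarker(im,tuple(int(v) for v in w),(0,0,0),0,10)
cv2.imwrite('pics/f.png',np.hstack([b,c]))
```

```text
[ 0.46215691 -0.25899345  0.16317754]
```

View pics/f.png

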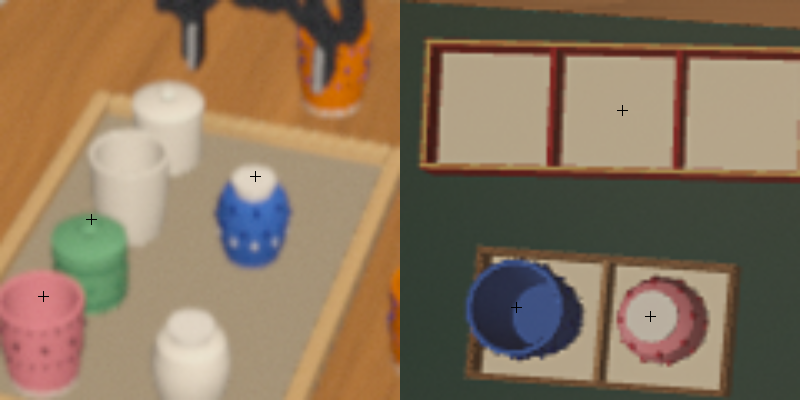

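Both kraft pieces stand in their compartments, and the blue jar marker is on its stopper (side px ≈356,183). I'm taking the blue jar next.

Call:
arm_command(commands=[{"tx": -0.006, "ty": 0.001, "tz": 0.02, "wx": 0, "wy": 0, "wz": 0, "jaw": 0.0854}, {"tx": 0, "ty": 0, "tz": 0.035, "wx": 0, "wy": 0, "wz": 0, "jaw": 0.0854}, {"tx": 0, "ty": 0, "tz": 0.035, "wx": 0, "wy": 0, "wz": 0, "jaw": 0.0854}, {"tx": 0, "ty": 0, "tz": 0.03, "wx": 0, "wy": 0, "wz": 0, "jaw": 0.0854}, {"tx": 0, "ty": 0, "tz": 0.006, "wx": 0, "wy": 0, "wz": 0, "jaw": 0.0854}, {"tx": 0, "ty": 0, "tz": 0, "wx": 0, "wy": 0, "wz": 0, "jaw": 0.0854}, {"tx": 0, "ty": 0, "tz": 0, "wx": 0, "wy": 0, "wz": 0, "jaw": 0.0854}])

```text
time: 20.5
tcp_pos: [0.464, -0.266, 0.0387]
tool_rot: [2.222, 2.219, 0.001]
wrist_force: [-0.2, -0.9, -0.9]
opening: 0.0851
finger_force: 0.0
```

Call:
arm_command(commands=[{"tx": 0, "ty": 0, "tz": 0, "wx": 0, "wy": 0, "wz": 0, "jaw": 0.04}, {"tx": 0, "ty": 0, "tz": 0, "wx": 0, "wy": 0, "wz": 0, "jaw": 0.04}, {"tx": 0, "ty": 0, "tz": 0, "wx": 0, "wy": 0, "wz": 0, "jaw": 0.04}, {"tx": 0, "ty": 0, "tz": 0, "wx": 0, "wy": 0, "wz": 0, "jaw": 0.04}, {"tx": 0, "ty": 0, "tz": 0, "wx": 0, "wy": 0, "wz": 0, "jaw": 0.04}, {"tx": 0, "ty": 0, "tz": 0, "wx": 0, "wy": 0, "wz": 0, "jaw": 0.04}])

```text
time: 21.1
tcp_pos: [0.4637, -0.2664, 0.0389]
tool_rot: [2.223, 2.218, 0.0]
wrist_force: [-4.4, 3.0, 20.0]
opening: 0.0531
finger_force: 59.6
```

Call:
arm_command(commands=[{"tx": 0, "ty": 0, "tz": -0.01, "wx": 0, "wy": 0, "wz": 0, "jaw": 0.04}, {"tx": 0, "ty": 0, "tz": 0, "wx": 0, "wy": 0, "wz": 0, "jaw": 0.04}, {"tx": 0, "ty": 0, "tz": 0, "wx": 0, "wy": 0, "wz": 0, "jaw": 0.04}])

```text
time: 21.4
tcp_pos: [0.4631, -0.2662, 0.0477]
tool_rot: [2.224, 2.218, 0.0]
wrist_force: [0.8, -0.4, -2.8]
opening: 0.0537
finger_force: 64.4
```

Call:
arm_command(commands=[{"tx": 0, "ty": 0, "tz": -0.03, "wx": 0, "wy": 0, "wz": 0, "jaw": 0.04}, {"tx": 0, "ty": 0, "tz": -0.04, "wx": 0, "wy": 0, "wz": 0, "jaw": 0.04}, {"tx": 0, "ty": 0, "tz": -0.04, "wx": 0, "wy": 0, "wz": 0, "jaw": 0.04}, {"tx": 0.026, "ty": 0.005, "tz": 0, "wx": 0, "wy": 0, "wz": 0, "jaw": 0.04}, {"tx": 0.04, "ty": 0.014, "tz": 0, "wx": 0, "wy": 0, "wz": 0, "jaw": 0.04}, {"tx": 0.04, "ty": 0.014, "tz": 0, "wx": 0, "wy": 0, "wz": 0, "jaw": 0.04}, {"tx": 0.04, "ty": 0.014, "tz": 0, "wx": 0, "wy": 0, "wz": 0, "jaw": 0.04}, {"tx": 0.04, "ty": 0.014, "tz": 0, "wx": 0, "wy": 0, "wz": 0, "jaw": 0.04}])

```text
time: 22.2
tcp_pos: [0.5245, -0.0787, 0.1572]
tool_rot: [-2.224, -2.219, 0.0]
wrist_force: [1.1, -1.3, -3.2]
opening: 0.0529
finger_force: 64.4
```

Call:
arm_command(commands=[{"tx": 0.04, "ty": 0.014, "tz": 0, "wx": 0, "wy": 0, "wz": 0, "jaw": 0.04}, {"tx": 0.04, "ty": 0.014, "tz": 0, "wx": 0, "wy": 0, "wz": 0, "jaw": 0.04}, {"tx": 0.04, "ty": 0.014, "tz": 0, "wx": 0, "wy": 0, "wz": 0, "jaw": 0.04}, {"tx": 0.04, "ty": 0.014, "tz": 0, "wx": 0, "wy": 0, "wz": 0, "jaw": 0.04}, {"tx": 0.04, "ty": 0.014, "tz": 0, "wx": 0, "wy": 0, "wz": 0, "jaw": 0.04}, {"tx": 0, "ty": 0, "tz": 0, "wx": 0, "wy": 0, "wz": 0, "jaw": 0.04}, {"tx": 0, "ty": 0, "tz": 0, "wx": 0, "wy": 0, "wz": 0, "jaw": 0.04}, {"tx": 0, "ty": 0, "tz": 0, "wx": 0, "wy": 0, "wz": 0, "jaw": 0.04}])

```text
time: 23.0
tcp_pos: [0.5945, 0.1187, 0.1568]
tool_rot: [-2.224, -2.218, 0.002]
wrist_force: [0.6, -0.7, -2.6]
opening: 0.053
finger_force: 64.4
```

Contact is expected at TCP z ≈ 0.037.

Call:
arm_command(commands=[{"tx": 0.001, "ty": 0, "tz": 0.03, "wx": 0, "wy": 0, "wz": 0, "jaw": 0.04}, {"tx": 0, "ty": 0, "tz": 0.03, "wx": 0, "wy": 0, "wz": 0, "jaw": 0.04}, {"tx": 0, "ty": 0, "tz": 0.03, "wx": 0, "wy": 0, "wz": 0, "jaw": 0.04}, {"tx": 0, "ty": 0, "tz": 0.02, "wx": 0, "wy": 0, "wz": 0, "jaw": 0.04}, {"tx": 0, "ty": 0, "tz": 0.006, "wx": 0, "wy": 0, "wz": 0, "jaw": 0.04}, {"tx": 0, "ty": 0, "tz": 0, "wx": 0, "wy": 0, "wz": 0, "jaw": 0.04}, {"tx": 0, "ty": 0, "tz": 0, "wx": 0, "wy": 0, "wz": 0, "jaw": 0.04}])

```text
time: 23.7
tcp_pos: [0.5955, 0.1203, 0.0424]
tool_rot: [2.224, 2.218, 0.002]
wrist_force: [-0.1, -0.0, -1.7]
opening: 0.0531
finger_force: 64.4
```

Call:
arm_command(commands=[{"tx": 0, "ty": 0, "tz": 0.002, "wx": 0, "wy": 0, "wz": 0, "jaw": 0.04}, {"tx": 0, "ty": 0, "tz": 0, "wx": 0, "wy": 0, "wz": 0, "jaw": 0.04}])

```text
time: 23.9
tcp_pos: [0.5953, 0.1206, 0.0401]
tool_rot: [2.223, 2.218, 0.001]
wrist_force: [0.0, 0.4, -2.3]
opening: 0.0531
finger_force: 64.4
```

Call:
arm_command(commands=[{"tx": 0, "ty": 0, "tz": 0.0015, "wx": 0, "wy": 0, "wz": 0, "jaw": 0.04}, {"tx": 0, "ty": 0, "tz": 0, "wx": 0, "wy": 0, "wz": 0, "jaw": 0.04}])

```text
time: 24.1
tcp_pos: [0.5949, 0.1207, 0.038]
tool_rot: [2.224, 2.219, 0.0]
wrist_force: [-0.2, 0.5, -2.7]
opening: 0.0532
finger_force: 64.4
```

Call:
arm_command(commands=[{"tx": 0, "ty": 0, "tz": 0.0015, "wx": 0, "wy": 0, "wz": 0, "jaw": 0.04}, {"tx": 0, "ty": 0, "tz": 0, "wx": 0, "wy": 0, "wz": 0, "jaw": 0.04}])

```text
time: 24.3
tcp_pos: [0.595, 0.1208, 0.037]
tool_rot: [2.223, 2.219, 0.0]
wrist_force: [-4.9, -0.5, 11.0]
opening: 0.053
finger_force: 65.7
```

Call:
arm_command(commands=[{"tx": 0, "ty": 0, "tz": 0, "wx": 0, "wy": 0, "wz": 0, "jaw": 0.065}, {"tx": 0, "ty": 0, "tz": 0, "wx": 0, "wy": 0, "wz": 0, "jaw": 0.08}, {"tx": 0, "ty": 0, "tz": 0, "wx": 0, "wy": 0, "wz": 0, "jaw": 0.08}, {"tx": 0, "ty": 0, "tz": -0.02, "wx": 0, "wy": 0, "wz": 0, "jaw": 0.0854}, {"tx": 0, "ty": 0, "tz": -0.04, "wx": 0, "wy": 0, "wz": 0, "jaw": 0.0854}, {"tx": 0, "ty": 0, "tz": -0.04, "wx": 0, "wy": 0, "wz": 0, "jaw": 0.0854}, {"tx": 0, "ty": 0, "tz": -0.03, "wx": 0, "wy": 0, "wz": 0, "jaw": 0.0854}, {"tx": -0.02, "ty": -0.008, "tz": 0, "wx": 0, "wy": 0, "wz": 0, "jaw": 0.0854}])

```text
time: 25.1
tcp_pos: [0.5891, 0.1038, 0.1708]
tool_rot: [2.218, 2.22, 0.01]
wrist_force: [1.0, 1.3, -0.4]
opening: 0.0852
finger_force: 0.0
```

Call:
arm_command(commands=[{"tx": -0.04, "ty": -0.004, "tz": 0, "wx": 0, "wy": 0, "wz": 0, "jaw": 0.0854}, {"tx": -0.04, "ty": -0.004, "tz": 0, "wx": 0, "wy": 0, "wz": 0, "jaw": 0.0854}, {"tx": -0.04, "ty": -0.004, "tz": 0, "wx": 0, "wy": 0, "wz": 0, "jaw": 0.0854}, {"tx": -0.04, "ty": -0.004, "tz": 0, "wx": 0, "wy": 0, "wz": 0, "jaw": 0.0854}, {"tx": -0.04, "ty": -0.004, "tz": 0, "wx": 0, "wy": 0, "wz": 0, "jaw": 0.0854}, {"tx": -0.04, "ty": -0.004, "tz": 0, "wx": 0, "wy": 0, "wz": 0, "jaw": 0.0854}, {"tx": -0.04, "ty": 0, "tz": 0, "wx": 0, "wy": 0, "wz": 0, "jaw": 0.0854}])

```text
time: 25.8
tcp_pos: [0.5616, -0.1809, 0.1665]
tool_rot: [2.224, 2.219, -0.0]
wrist_force: [0.3, 0.1, -0.4]
opening: 0.0852
finger_force: 0.0
```

Call:
arm_command(commands=[{"tx": 0, "ty": 0, "tz": 0, "wx": 0, "wy": 0, "wz": 0, "jaw": 0.0854}, {"tx": 0, "ty": 0, "tz": 0, "wx": 0, "wy": 0, "wz": 0, "jaw": 0.0854}, {"tx": 0, "ty": 0, "tz": 0, "wx": 0, "wy": 0, "wz": 0, "jaw": 0.0854}])

```text
time: 26.1
tcp_pos: [0.5624, -0.1781, 0.1663]
tool_rot: [-2.222, -2.22, -0.001]
wrist_force: [0.2, 0.3, -0.9]
opening: 0.0854
finger_force: 0.0
```

Run:
```python
from h import *
p=telemetry.get_state()['tcp_pos']; print(p)
S=snapshot('side'); T=snapshot('top')
b=cv2.resize(S[130:250,260:380],(400,400));c=cv2.resize(T[140:260,130:250],(400,400))
for n,im,o in(('side',b,(260,130)),('top',c,(130,140))):
    for X in([.594,.120,.078],[.562,-.082,.082],[.563,-.18,.077],[.594,.204,.008]):
        w=(proj(n,X)-o)*400/120; cv2.drawMarker(im,tuple(int(v) for v in w),(0,0,0),0,10)
cv2.imwrite('pics/g.png',np.hstack([b,c]))
```

```text
[ 0.56236003 -0.17806402  0.1662968 ]
```

View pics/g.png

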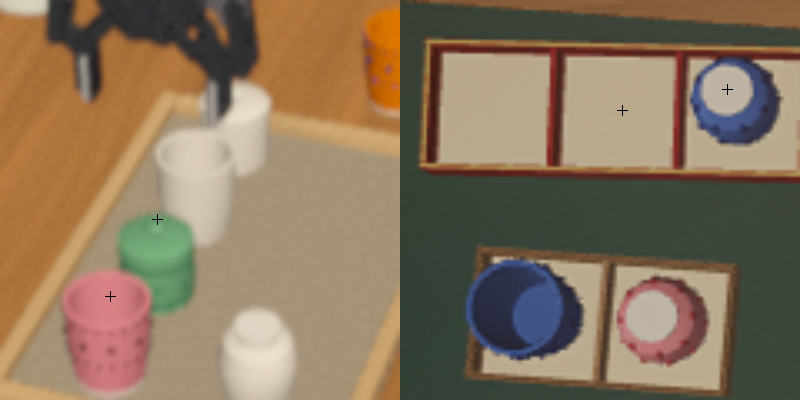

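The blue jar stands in the red box's right compartment, and the caddy and pink cup markers fit. I'm taking the caddy.

Call:
arm_command(commands=[{"tx": -0.001, "ty": 0.001, "tz": 0.023, "wx": 0, "wy": 0, "wz": 0, "jaw": 0.0854}, {"tx": 0, "ty": 0, "tz": 0.035, "wx": 0, "wy": 0, "wz": 0, "jaw": 0.0854}, {"tx": 0, "ty": 0, "tz": 0.035, "wx": 0, "wy": 0, "wz": 0, "jaw": 0.0854}, {"tx": 0, "ty": 0, "tz": 0.03, "wx": 0, "wy": 0, "wz": 0, "jaw": 0.0854}, {"tx": 0, "ty": 0, "tz": 0.006, "wx": 0, "wy": 0, "wz": 0, "jaw": 0.0854}, {"tx": 0, "ty": 0, "tz": 0, "wx": 0, "wy": 0, "wz": 0, "jaw": 0.0854}, {"tx": 0, "ty": 0, "tz": 0, "wx": 0, "wy": 0, "wz": 0, "jaw": 0.0854}])

```text
time: 26.9
tcp_pos: [0.5642, -0.18, 0.0388]
tool_rot: [2.222, 2.219, 0.001]
wrist_force: [-0.5, 0.4, 0.8]
opening: 0.0854
finger_force: 0.0
```

Call:
arm_command(commands=[{"tx": 0, "ty": 0, "tz": 0, "wx": 0, "wy": 0, "wz": 0, "jaw": 0.04}, {"tx": 0, "ty": 0, "tz": 0, "wx": 0, "wy": 0, "wz": 0, "jaw": 0.04}, {"tx": 0, "ty": 0, "tz": 0, "wx": 0, "wy": 0, "wz": 0, "jaw": 0.04}, {"tx": 0, "ty": 0, "tz": 0, "wx": 0, "wy": 0, "wz": 0, "jaw": 0.04}, {"tx": 0, "ty": 0, "tz": 0, "wx": 0, "wy": 0, "wz": 0, "jaw": 0.04}, {"tx": 0, "ty": 0, "tz": 0, "wx": 0, "wy": 0, "wz": 0, "jaw": 0.04}])

```text
time: 27.5
tcp_pos: [0.5641, -0.1805, 0.0389]
tool_rot: [2.222, 2.218, 0.001]
wrist_force: [-2.1, 1.3, 14.7]
opening: 0.0545
finger_force: 60.4
```

Call:
arm_command(commands=[{"tx": 0, "ty": 0, "tz": -0.01, "wx": 0, "wy": 0, "wz": 0, "jaw": 0.04}, {"tx": 0, "ty": 0, "tz": 0, "wx": 0, "wy": 0, "wz": 0, "jaw": 0.04}, {"tx": 0, "ty": 0, "tz": 0, "wx": 0, "wy": 0, "wz": 0, "jaw": 0.04}])

```text
time: 27.8
tcp_pos: [0.5633, -0.1804, 0.0477]
tool_rot: [2.224, 2.219, 0.0]
wrist_force: [-0.5, -0.9, -3.6]
opening: 0.0547
finger_force: 63.8
```

Call:
arm_command(commands=[{"tx": 0, "ty": 0, "tz": -0.03, "wx": 0, "wy": 0, "wz": 0, "jaw": 0.04}, {"tx": 0, "ty": 0, "tz": -0.04, "wx": 0, "wy": 0, "wz": 0, "jaw": 0.04}, {"tx": 0, "ty": 0, "tz": -0.04, "wx": 0, "wy": 0, "wz": 0, "jaw": 0.04}, {"tx": 0.028, "ty": 0.001, "tz": 0, "wx": 0, "wy": 0, "wz": 0, "jaw": 0.04}, {"tx": 0.04, "ty": 0.005, "tz": 0, "wx": 0, "wy": 0, "wz": 0, "jaw": 0.04}, {"tx": 0.04, "ty": 0.005, "tz": 0, "wx": 0, "wy": 0, "wz": 0, "jaw": 0.04}, {"tx": 0.04, "ty": 0.005, "tz": 0, "wx": 0, "wy": 0, "wz": 0, "jaw": 0.04}, {"tx": 0.04, "ty": 0.005, "tz": 0, "wx": 0, "wy": 0, "wz": 0, "jaw": 0.04}])

```text
time: 28.6
tcp_pos: [0.5844, 0.0091, 0.1571]
tool_rot: [-2.224, -2.219, 0.0]
wrist_force: [1.0, -0.1, -3.1]
opening: 0.0548
finger_force: 64.8
```

Call:
arm_command(commands=[{"tx": 0.04, "ty": 0.005, "tz": 0, "wx": 0, "wy": 0, "wz": 0, "jaw": 0.04}, {"tx": 0.04, "ty": 0.005, "tz": 0, "wx": 0, "wy": 0, "wz": 0, "jaw": 0.04}, {"tx": 0.04, "ty": 0, "tz": 0, "wx": 0, "wy": 0, "wz": 0, "jaw": 0.04}, {"tx": 0.04, "ty": 0, "tz": 0, "wx": 0, "wy": 0, "wz": 0, "jaw": 0.04}, {"tx": 0.04, "ty": 0, "tz": 0, "wx": 0, "wy": 0, "wz": 0, "jaw": 0.04}, {"tx": 0.04, "ty": 0, "tz": 0, "wx": 0, "wy": 0, "wz": 0, "jaw": 0.04}, {"tx": 0.04, "ty": 0, "tz": 0, "wx": 0, "wy": 0, "wz": 0, "jaw": 0.04}, {"tx": 0, "ty": 0, "tz": 0, "wx": 0, "wy": 0, "wz": 0, "jaw": 0.04}])

```text
time: 29.4
tcp_pos: [0.5931, 0.2945, 0.1571]
tool_rot: [-2.214, -2.224, -0.003]
wrist_force: [-0.8, 0.2, -2.5]
opening: 0.0547
finger_force: 64.9
```

Call:
arm_command(commands=[{"tx": 0, "ty": 0, "tz": 0, "wx": 0, "wy": 0, "wz": 0, "jaw": 0.04}, {"tx": 0, "ty": 0, "tz": 0, "wx": 0, "wy": 0, "wz": 0, "jaw": 0.04}])

```text
time: 29.6
tcp_pos: [0.5952, 0.2866, 0.1569]
tool_rot: [2.224, 2.218, -0.002]
wrist_force: [1.0, -0.4, -2.3]
opening: 0.0545
finger_force: 64.8
```

Call:
arm_command(commands=[{"tx": 0.001, "ty": -0.001, "tz": 0.03, "wx": 0, "wy": 0, "wz": 0, "jaw": 0.04}, {"tx": 0, "ty": 0, "tz": 0.03, "wx": 0, "wy": 0, "wz": 0, "jaw": 0.04}, {"tx": 0, "ty": 0, "tz": 0.03, "wx": 0, "wy": 0, "wz": 0, "jaw": 0.04}, {"tx": 0, "ty": 0, "tz": 0.02, "wx": 0, "wy": 0, "wz": 0, "jaw": 0.04}, {"tx": 0, "ty": 0, "tz": 0.006, "wx": 0, "wy": 0, "wz": 0, "jaw": 0.04}, {"tx": 0, "ty": 0, "tz": 0, "wx": 0, "wy": 0, "wz": 0, "jaw": 0.04}, {"tx": 0, "ty": 0, "tz": 0, "wx": 0, "wy": 0, "wz": 0, "jaw": 0.04}])

```text
time: 30.3
tcp_pos: [0.5949, 0.2885, 0.0425]
tool_rot: [2.224, 2.218, 0.002]
wrist_force: [0.4, 0.4, -2.1]
opening: 0.0545
finger_force: 64.8
```

Call:
arm_command(commands=[{"tx": 0, "ty": 0, "tz": 0.002, "wx": 0, "wy": 0, "wz": 0, "jaw": 0.04}, {"tx": 0, "ty": 0, "tz": 0.001, "wx": 0, "wy": 0, "wz": 0, "jaw": 0.04}, {"tx": 0, "ty": 0, "tz": 0, "wx": 0, "wy": 0, "wz": 0, "jaw": 0.04}])

```text
time: 30.6
tcp_pos: [0.5944, 0.2887, 0.0388]
tool_rot: [2.224, 2.219, 0.001]
wrist_force: [0.0, -0.0, -2.1]
opening: 0.0546
finger_force: 64.8
```

Call:
arm_command(commands=[{"tx": 0, "ty": 0, "tz": 0.0015, "wx": 0, "wy": 0, "wz": 0, "jaw": 0.04}, {"tx": 0, "ty": 0, "tz": 0, "wx": 0, "wy": 0, "wz": 0, "jaw": 0.04}])

```text
time: 30.8
tcp_pos: [0.5944, 0.2889, 0.0371]
tool_rot: [2.224, 2.219, 0.001]
wrist_force: [0.9, 0.7, 0.1]
opening: 0.0549
finger_force: 65.1
```

Call:
arm_command(commands=[{"tx": 0, "ty": 0, "tz": 0.0005, "wx": 0, "wy": 0, "wz": 0, "jaw": 0.04}, {"tx": 0, "ty": 0, "tz": 0, "wx": 0, "wy": 0, "wz": 0, "jaw": 0.065}, {"tx": 0, "ty": 0, "tz": 0, "wx": 0, "wy": 0, "wz": 0, "jaw": 0.08}, {"tx": 0, "ty": 0, "tz": 0, "wx": 0, "wy": 0, "wz": 0, "jaw": 0.08}, {"tx": 0, "ty": 0, "tz": -0.02, "wx": 0, "wy": 0, "wz": 0, "jaw": 0.0854}, {"tx": 0, "ty": 0, "tz": -0.04, "wx": 0, "wy": 0, "wz": 0, "jaw": 0.0854}, {"tx": 0, "ty": 0, "tz": -0.04, "wx": 0, "wy": 0, "wz": 0, "jaw": 0.0854}, {"tx": 0, "ty": 0, "tz": -0.03, "wx": 0, "wy": 0, "wz": 0, "jaw": 0.0854}])

```text
time: 31.6
tcp_pos: [0.5944, 0.2891, 0.1688]
tool_rot: [2.223, 2.219, 0.002]
wrist_force: [0.1, 0.8, -0.1]
opening: 0.0856
finger_force: 0.0
```

Call:
arm_command(commands=[{"tx": -0.02, "ty": 0, "tz": 0, "wx": 0, "wy": 0, "wz": 0, "jaw": 0.0854}, {"tx": -0.045, "ty": -0.005, "tz": 0, "wx": 0, "wy": 0, "wz": 0, "jaw": 0.0854}, {"tx": -0.045, "ty": -0.005, "tz": 0, "wx": 0, "wy": 0, "wz": 0, "jaw": 0.0854}, {"tx": -0.045, "ty": -0.005, "tz": 0, "wx": 0, "wy": 0, "wz": 0, "jaw": 0.0854}, {"tx": -0.045, "ty": -0.005, "tz": 0, "wx": 0, "wy": 0, "wz": 0, "jaw": 0.0854}, {"tx": -0.045, "ty": -0.005, "tz": 0, "wx": 0, "wy": 0, "wz": 0, "jaw": 0.0854}, {"tx": -0.045, "ty": -0.005, "tz": 0, "wx": 0, "wy": 0, "wz": 0, "jaw": 0.0854}, {"tx": -0.045, "ty": -0.002, "tz": 0, "wx": 0, "wy": 0, "wz": 0, "jaw": 0.0854}])

```text
time: 32.4
tcp_pos: [0.5608, -0.048, 0.1665]
tool_rot: [2.223, 2.219, 0.0]
wrist_force: [1.2, 0.3, -0.1]
opening: 0.0852
finger_force: 0.0
```

Call:
arm_command(commands=[{"tx": -0.036, "ty": 0, "tz": 0, "wx": 0, "wy": 0, "wz": 0, "jaw": 0.0854}, {"tx": 0, "ty": 0, "tz": 0, "wx": 0, "wy": 0, "wz": 0, "jaw": 0.0854}, {"tx": 0, "ty": 0, "tz": 0, "wx": 0, "wy": 0, "wz": 0, "jaw": 0.0854}, {"tx": 0, "ty": 0, "tz": 0, "wx": 0, "wy": 0, "wz": 0, "jaw": 0.0854}])

```text
time: 32.8
tcp_pos: [0.5615, -0.0811, 0.1664]
tool_rot: [-2.222, -2.22, -0.001]
wrist_force: [-0.6, -0.3, 0.2]
opening: 0.0854
finger_force: 0.0
```

Run:
```python
from h import *
p=telemetry.get_state()['tcp_pos']; print(p)
S=snapshot('side'); T=snapshot('top')
b=cv2.resize(S[130:250,260:380],(400,400));c=cv2.resize(T[140:260,130:250],(400,400))
for n,im,o in(('side',b,(260,130)),('top',c,(130,140))):
    for X in([.594,.120,.078],[.562,-.082,.082],[.594,.288,.075],[.594,.204,.008]):
        w=(proj(n,X)-o)*400/120; cv2.drawMarker(im,tuple(int(v) for v in w),(0,0,0),0,10)
cv2.imwrite('pics/i.png',np.hstack([b,c]))
```

```text
[ 0.56151587 -0.08111766  0.16639711]
```

View pics/i.png

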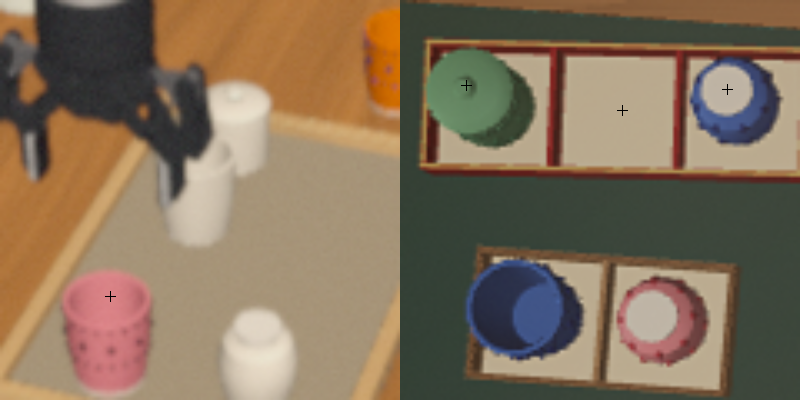

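The caddy stands in the red box's left compartment, and the pink cup marker is on its rim centre (side px ≈293,219). I'm taking the pink cup.

Call:
arm_command(commands=[{"tx": 0, "ty": 0.001, "tz": 0.023, "wx": 0, "wy": 0, "wz": 0, "jaw": 0.0854}, {"tx": 0, "ty": 0, "tz": 0.035, "wx": 0, "wy": 0, "wz": 0, "jaw": 0.0854}, {"tx": 0, "ty": 0, "tz": 0.035, "wx": 0, "wy": 0, "wz": 0, "jaw": 0.0854}, {"tx": 0, "ty": 0, "tz": 0.03, "wx": 0, "wy": 0, "wz": 0, "jaw": 0.0854}, {"tx": 0, "ty": 0, "tz": 0.004, "wx": 0, "wy": 0, "wz": 0, "jaw": 0.0854}, {"tx": 0, "ty": 0, "tz": 0, "wx": 0, "wy": 0, "wz": 0, "jaw": 0.0854}, {"tx": 0, "ty": 0, "tz": 0, "wx": 0, "wy": 0, "wz": 0, "jaw": 0.0854}])

```text
time: 33.6
tcp_pos: [0.5634, -0.0818, 0.0408]
tool_rot: [2.222, 2.219, 0.002]
wrist_force: [0.6, -0.1, -0.2]
opening: 0.0853
finger_force: 0.0
```

Call:
arm_command(commands=[{"tx": 0, "ty": 0, "tz": 0, "wx": 0, "wy": 0, "wz": 0, "jaw": 0.04}, {"tx": 0, "ty": 0, "tz": 0, "wx": 0, "wy": 0, "wz": 0, "jaw": 0.04}, {"tx": 0, "ty": 0, "tz": 0, "wx": 0, "wy": 0, "wz": 0, "jaw": 0.04}, {"tx": 0, "ty": 0, "tz": 0, "wx": 0, "wy": 0, "wz": 0, "jaw": 0.04}, {"tx": 0, "ty": 0, "tz": 0, "wx": 0, "wy": 0, "wz": 0, "jaw": 0.04}, {"tx": 0, "ty": 0, "tz": 0, "wx": 0, "wy": 0, "wz": 0, "jaw": 0.04}])

```text
time: 34.2
tcp_pos: [0.5636, -0.0824, 0.041]
tool_rot: [2.222, 2.217, 0.002]
wrist_force: [-0.8, 0.3, 13.3]
opening: 0.0602
finger_force: 61.4
```

Call:
arm_command(commands=[{"tx": 0, "ty": 0, "tz": -0.01, "wx": 0, "wy": 0, "wz": 0, "jaw": 0.04}, {"tx": 0, "ty": 0, "tz": 0, "wx": 0, "wy": 0, "wz": 0, "jaw": 0.04}, {"tx": 0, "ty": 0, "tz": 0, "wx": 0, "wy": 0, "wz": 0, "jaw": 0.04}])

```text
time: 34.5
tcp_pos: [0.5626, -0.0824, 0.0498]
tool_rot: [2.224, 2.218, 0.001]
wrist_force: [-0.8, -0.4, -1.7]
opening: 0.0605
finger_force: 64.9
```

Call:
arm_command(commands=[{"tx": 0, "ty": 0, "tz": -0.03, "wx": 0, "wy": 0, "wz": 0, "jaw": 0.04}, {"tx": 0, "ty": 0, "tz": -0.04, "wx": 0, "wy": 0, "wz": 0, "jaw": 0.04}, {"tx": 0, "ty": 0, "tz": -0.04, "wx": 0, "wy": 0, "wz": 0, "jaw": 0.04}, {"tx": 0.026, "ty": 0.001, "tz": 0, "wx": 0, "wy": 0, "wz": 0, "jaw": 0.04}, {"tx": 0.04, "ty": 0.005, "tz": 0, "wx": 0, "wy": 0, "wz": 0, "jaw": 0.04}, {"tx": 0.04, "ty": 0.005, "tz": 0, "wx": 0, "wy": 0, "wz": 0, "jaw": 0.04}, {"tx": 0.04, "ty": 0.005, "tz": 0, "wx": 0, "wy": 0, "wz": 0, "jaw": 0.04}, {"tx": 0.04, "ty": 0.005, "tz": 0, "wx": 0, "wy": 0, "wz": 0, "jaw": 0.04}])

```text
time: 35.3
tcp_pos: [0.5836, 0.1051, 0.1592]
tool_rot: [-2.224, -2.219, 0.0]
wrist_force: [0.3, -0.2, -1.9]
opening: 0.0597
finger_force: 65.7
```

Call:
arm_command(commands=[{"tx": 0.04, "ty": 0.005, "tz": 0, "wx": 0, "wy": 0, "wz": 0, "jaw": 0.04}, {"tx": 0.04, "ty": 0.005, "tz": 0, "wx": 0, "wy": 0, "wz": 0, "jaw": 0.04}, {"tx": 0.02, "ty": 0, "tz": 0, "wx": 0, "wy": 0, "wz": 0, "jaw": 0.04}, {"tx": 0, "ty": 0, "tz": 0, "wx": 0, "wy": 0, "wz": 0, "jaw": 0.04}, {"tx": 0, "ty": 0, "tz": 0, "wx": 0, "wy": 0, "wz": 0, "jaw": 0.04}, {"tx": 0, "ty": 0, "tz": 0, "wx": 0, "wy": 0, "wz": 0, "jaw": 0.04}])

```text
time: 35.9
tcp_pos: [0.5941, 0.2023, 0.1591]
tool_rot: [2.225, 2.218, -0.001]
wrist_force: [0.2, -0.7, -2.5]
opening: 0.0602
finger_force: 65.7
```

Call:
arm_command(commands=[{"tx": 0.001, "ty": 0, "tz": 0.03, "wx": 0, "wy": 0, "wz": 0, "jaw": 0.04}, {"tx": 0, "ty": 0, "tz": 0.03, "wx": 0, "wy": 0, "wz": 0, "jaw": 0.04}, {"tx": 0, "ty": 0, "tz": 0.03, "wx": 0, "wy": 0, "wz": 0, "jaw": 0.04}, {"tx": 0, "ty": 0, "tz": 0.02, "wx": 0, "wy": 0, "wz": 0, "jaw": 0.04}, {"tx": 0, "ty": 0, "tz": 0.006, "wx": 0, "wy": 0, "wz": 0, "jaw": 0.04}, {"tx": 0, "ty": 0, "tz": 0, "wx": 0, "wy": 0, "wz": 0, "jaw": 0.04}, {"tx": 0, "ty": 0, "tz": 0, "wx": 0, "wy": 0, "wz": 0, "jaw": 0.04}])

```text
time: 36.6
tcp_pos: [0.5947, 0.2045, 0.0445]
tool_rot: [2.224, 2.218, 0.002]
wrist_force: [0.3, 1.1, -1.7]
opening: 0.0601
finger_force: 65.7
```

Call:
arm_command(commands=[{"tx": 0, "ty": 0, "tz": 0.002, "wx": 0, "wy": 0, "wz": 0, "jaw": 0.04}, {"tx": 0, "ty": 0, "tz": 0.001, "wx": 0, "wy": 0, "wz": 0, "jaw": 0.04}, {"tx": 0, "ty": 0, "tz": 0, "wx": 0, "wy": 0, "wz": 0, "jaw": 0.04}])

```text
time: 36.9
tcp_pos: [0.5942, 0.2047, 0.0408]
tool_rot: [2.224, 2.219, 0.001]
wrist_force: [0.1, 0.4, -1.8]
opening: 0.0602
finger_force: 65.7
```

Call:
arm_command(commands=[{"tx": 0, "ty": 0, "tz": 0.0015, "wx": 0, "wy": 0, "wz": 0, "jaw": 0.04}, {"tx": 0, "ty": 0, "tz": 0, "wx": 0, "wy": 0, "wz": 0, "jaw": 0.04}])

```text
time: 37.1
tcp_pos: [0.5943, 0.2049, 0.0392]
tool_rot: [2.224, 2.219, 0.001]
wrist_force: [0.4, -0.3, 2.8]
opening: 0.0604
finger_force: 65.9
```

Contact. I'm releasing, lifting and moving aside.

Call:
arm_command(commands=[{"tx": 0, "ty": 0, "tz": 0, "wx": 0, "wy": 0, "wz": 0, "jaw": 0.065}, {"tx": 0, "ty": 0, "tz": 0, "wx": 0, "wy": 0, "wz": 0, "jaw": 0.08}, {"tx": 0, "ty": 0, "tz": 0, "wx": 0, "wy": 0, "wz": 0, "jaw": 0.08}, {"tx": 0, "ty": 0, "tz": -0.02, "wx": 0, "wy": 0, "wz": 0, "jaw": 0.0854}, {"tx": 0, "ty": 0, "tz": -0.04, "wx": 0, "wy": 0, "wz": 0, "jaw": 0.0854}, {"tx": 0, "ty": 0, "tz": -0.04, "wx": 0, "wy": 0, "wz": 0, "jaw": 0.0854}, {"tx": 0, "ty": 0, "tz": -0.04, "wx": 0, "wy": 0, "wz": 0, "jaw": 0.0854}])

```text
time: 37.8
tcp_pos: [0.5937, 0.2047, 0.1803]
tool_rot: [-2.223, -2.219, 0.0]
wrist_force: [-0.0, 0.1, 0.2]
opening: 0.0857
finger_force: 0.0
```

Call:
arm_command(commands=[{"tx": -0.03, "ty": 0, "tz": 0, "wx": 0, "wy": 0, "wz": 0, "jaw": 0.0854}, {"tx": -0.04, "ty": 0, "tz": 0, "wx": 0, "wy": 0, "wz": 0, "jaw": 0.0854}, {"tx": -0.04, "ty": 0, "tz": 0, "wx": 0, "wy": 0, "wz": 0, "jaw": 0.0854}, {"tx": -0.04, "ty": 0, "tz": 0, "wx": 0, "wy": 0, "wz": 0, "jaw": 0.0854}, {"tx": -0.04, "ty": 0, "tz": 0, "wx": 0, "wy": 0, "wz": 0, "jaw": 0.0854}, {"tx": -0.04, "ty": 0, "tz": 0, "wx": 0, "wy": 0, "wz": 0, "jaw": 0.0854}, {"tx": -0.04, "ty": 0, "tz": 0, "wx": 0, "wy": 0, "wz": 0, "jaw": 0.0854}, {"tx": 0, "ty": 0, "tz": 0, "wx": 0, "wy": 0, "wz": 0, "jaw": 0.0854}])

```text
time: 38.6
tcp_pos: [0.593, -0.0719, 0.1785]
tool_rot: [2.231, 2.21, -0.003]
wrist_force: [0.2, 0.1, -0.8]
opening: 0.0853
finger_force: 0.0
```

Call:
arm_command(commands=[{"tx": 0, "ty": 0, "tz": 0, "wx": 0, "wy": 0, "wz": 0, "jaw": 0.0854}, {"tx": 0, "ty": 0, "tz": 0, "wx": 0, "wy": 0, "wz": 0, "jaw": 0.0854}, {"tx": 0, "ty": 0, "tz": 0, "wx": 0, "wy": 0, "wz": 0, "jaw": 0.0854}])

```text
time: 38.9
tcp_pos: [0.5935, -0.0638, 0.1789]
tool_rot: [-2.221, -2.221, -0.001]
wrist_force: [0.3, -0.1, -0.6]
opening: 0.0855
finger_force: 0.0
```

Run:
```python
from h import *
S=snapshot('side'); T=snapshot('top')
b=cv2.resize(S[260:390,160:340],(400,289));c=cv2.resize(T[140:270,120:300],(400,289))
for n,im,o in(('side',b,(160,260)),('top',c,(120,140))):
    for X in([.594,.120,.078],[.594,.288,.075],[.594,.204,.08],[.452,.249,.08],[.448,.165,.078]):
        w=(proj(n,X)-o)*400/180; cv2.drawMarker(im,tuple(int(v) for v in w),(0,255,255),0,10)
cv2.imwrite('pics/k.png',np.hstack([b,c]))
```

```text
(no output)
```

View pics/k.png

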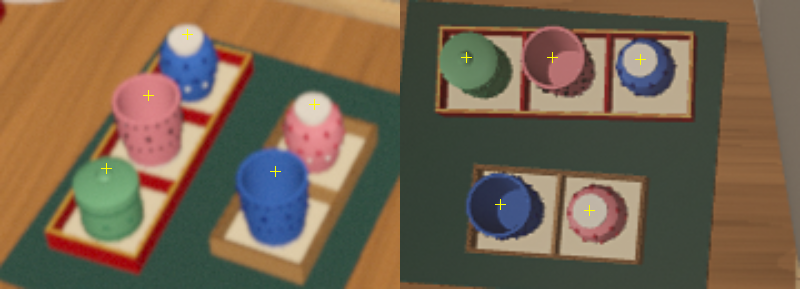

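All five pieces stand upright on their compartment centres, with the top markers on the tops of the caddy, pink cup, blue jar, blue cup and pink jar. The arm is clear, so I'm handing in.

```bash
python3 -c "
from bench import workorder
print(workorder.hand_in())"
```

```text
the job is handed in; nothing more can be done
None
```

Both orders are packed and the job is handed in at about 39 s of the 122 s: all five pieces stand upright and released in their compartments, the white ware was left on its board, and the hand-in returned no verdict.

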